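Lift a stained gel plate off the drying rack and lay it on the light box

ROBOT

A 6-joint arm with a two-finger parallel gripper is mounted at the origin on a cart in front of the work surface, level with it; the furniture and walls round the work are solid. World frame = base frame: x ahead of the robot, y to its left, z up, the work surface at z = 0. Lengths are in m, angles in rad, forces in N, time in s.
With the tool pointing down it reaches from about 0.275 to 0.725 m from the base axis. Payload 15.9 kg.
Tool frame: the origin (TCP) lies at the very end of the fingers, on their centre line; the grasp point (between the pads) lies bot.grasp_offset behind it (bot.grasp_offset is the distance from the TCP to the grasp point, in m); y points along the fingers, z is the direction in which the jaws open and shut, and the axes are right-handed (so a half turn about y gives the same grasp; the last joint's range is limited). The gripper opens to 85 mm and grips with 20 to 120 N. Pads are 22 mm wide; open, the fingers measure 114 mm over their backs; the gripper's body (76 mm by 85 mm) begins 54 mm behind the grasp point. The pads swing forward as they close: fully open they stand 13 mm farther back than shut.
Start: joints at [1.263, 0.213, -0.034, 1.323, 0, 1.571], TCP at [0.151, 0.476, 0.231] pointing down, gripper open.
Joint ranges: [-2.98, 2.98], [-0.74, 1.72], [-1.14, 1.35], [-2.1, 2.04], [-1.57, 1.44], [-3.14, 3.14]. Speed limits (rad/s): [1.89, 1.89, 2.39, 2.57, 3.14, 3.14].

INTERFACE

Orientations are given as a rotation vector (axis times angle).
In Python, from station import bot, viewer, finish_job gives the robot as it stands. The module is installed in compiled form; this text tells all that it offers.
- The arm moves only by the tool arm_command, never from a script. Its argument "motion" is a list of rows, each an object with "travel": the shift along the tool's x, y, z in mm, a list of three; "turn": the turn, a rotation vector about the tool's x, y, z in rad, a list of three; "grip": the finger opening in mm, from 0 to 85.4. A call has 1 to 20 rows; each row is the pose to reach, as a shift and turn from the pose commanded when the call began, along the tool's axes at that moment; what a row does not reach only later rows make up. A row lasts 1/10 s, in which the tool goes at most 50 mm and 8.59 degrees, less where a joint would pass 70% of its speed; a pose out of reach is approached as far as the arm can. A call with a gripper value outside its range is refused whole. The fingers move at their own pace and stop on an object; the grip force is fixed at half the most. Time passes only in rows, so rows that repeat a pose let the fingers close. It gives the time, the measured TCP pose, the force and the opening at its end, in the units of the state.
- bot.get_obs(): the state, without advancing time (a new reading comes with each control period).
- viewer.read_camera(name): name is "scene" or "side" or "wrist"; returns a dict with "frame" (420x560x3 uint8, red, green, blue), "z_map" (420x560 float32, m along the optical axis (not along the pixel's ray), 0 where there is no reading), "mtx" (3x3 intrinsics, pixels), "cam_to_world" (4x4, takes a point from camera to world coordinates). Camera axes: x right, y down, z forward; pixel columns grow to the right and rows downward; lengths in m; the calibration is good to about 2 mm. A picture is of the moment at which its call begins.
- finish_job(): hands the job in, once; it reports no verdict.
The state is a dict: "time_s": time; "joint_positions": joint angles; "dq": joint speeds; "tau": joint torques, N m; "tcp_pos": TCP position; "tcp_rot": TCP orientation; "wrist_force": force on the tool from outside, world axes, zero at the start; "wrist_torque": the same for the moment, N m; "opening": finger opening in m.
Only numpy, scipy, OpenCV 4.12 (cv2) and the standard library are available. Lean on these libraries where they do the work, as an engineer would, in place of code of your own. Each camera call takes 0.05 s, during which the arm holds its last target.

TASK

The stained gel on its glass plate has dried and is to be read: slide the blade of the plate lifter under the plate through the open front of the green drying rack, lift the plate out, carry it level to the grey light box and lay it down gently on the box's two black rails, centred over the bright window and square with it. The bare gel marks easily, so never touch the plate with the gripper or arm. Then draw the lifter out, lay it flat on the worktop again, and leave the other things where they are.

Things in the scene. Friction and masses are not known exactly. Their poses are not given: they have to be found in the camera images.
- lifter_grip (a point): where to grasp the plate lifter, a small cranked spatula (90 g) lying blade-down on the worktop: on the centre line of its level blue handle, half-way up, 60 mm above the blade's underside. x runs along the handle towards the blade, z up. Handle: flat sided, 16 mm wide (y), 22 mm high, from 20 mm ahead of this point to 59 mm behind it
- lifter: the same lifter; origin under the blade's centre, 70 mm ahead of and 60 mm below lifter_grip; x towards the blade's front edge, z up; z = 0 when it lies on the worktop. Blade: flat dark steel, 2 mm thick, 64 mm wide (y), x from -35 to 35 mm. A 7 mm round neck rises from its rear edge to the handle; things on the blade fit only ahead of x = -29 mm
- gel_plate: pale glass plate with a bluish gel with rows of purple bands on top, 84 mm (x) by 110 mm (y) by 4 mm, about 90 g; origin at the centre of its underside, z up. At the start it lies on the rack's ledges, its 84 mm edges at the sides
- drying_rack: low dark green plastic rack, fixed, 98 mm (x) by 128 mm (y) by 25 mm high; origin at the centre of its underside, on the worktop. Its open front is the -x side, turned roughly to the robot. Upstands beside the plate (116 mm apart, 5 mm above the ledges) and corner stops behind it (from x = 45 mm) mean that the plate must leave upwards
- rack_ledge (a point): centre of the rack at the height of its two ledges (20 mm above the worktop), axes as the rack's. The plate's underside rests here, on the ledges at y beyond 41 mm either side; between them is a channel 82 mm wide, open at the front, with its floor 12 mm below this point: the room for the blade under the plate
- window (a point): centre of the light box's bright window at the height of its rails' tops, 37 mm above the worktop: where the centre of the plate's underside belongs; x, y as the plate's when it lies square, z up
- light_box: fixed grey box, 136 mm (x) by 150 mm (y), 25 mm high without its rails, origin under its centre; front (-x, with a switch) roughly to the robot. Two black rails 12 mm high, 116 mm long, run along x at y from 41 to 57 mm on either side; between them is a channel 82 mm wide, 12 mm deep, open at front and back, in which the lifter's blade can sink and be drawn out
- bench_timer: bystander: white bench timer 62 x 66 x 18 mm, loose, behind the work
- calculator: bystander: dark calculator 140 x 78 x 14 mm, loose, behind the work
- petri_top: bystander: round clear dish 62 mm across, 16 mm high, loose, in front on the right
- marker_red: bystander: white marker with a red cap, 138 mm long, loose, in front on the right
Things that resemble listed ones, but are neither listed nor needed, are in the scene too. Leave any brown look-alike of the drying_rack alone.

How it is judged:
By the outcome, as a careful person would: the job done as asked, in the order asked, and still so for the second after the job is handed in, with the robot touching nothing.
It also fails if it takes over 69 s, if anything falls off the work surface, if the arm or the gripper's body presses on something with over 40 N, if the wrist force passes 120 N, or if a joint passes its speed limit or range.

## Working session

There is one attempt and no reset: what is moved stays moved. The work goes in short steps, Python scripts to look and compute and a tool call to move; the robot and the scene stay as the last step left them, time stands still between calls to the robot, and variables do not carry over. Pictures are saved under pics/ and viewed, and the job is handed in when it is done.

Besides the shell and the picture viewer there is one more tool, called after ">>>" in YAML: its name, and indented under it one key for each argument. arm_command: Moves the arm, as the interface text tells. Its arguments: {"type":"object","properties":{"motion":{"type":"array"}},"required":["motion"]}

```bash
mkdir -p pics; python3 - <<'E'
from station import bot, viewer
import cv2, numpy as np, pickle
o=bot.get_obs(); print(o, bot.grasp_offset)
for n in ["scene","side","wrist"]:
    d=viewer.read_camera(n); pickle.dump(d,open(f'{n}0.pkl','wb'))
    cv2.imwrite(f'pics/{n}0.png',cv2.cvtColor(d['frame'],cv2.COLOR_RGB2BGR))
    print(n,d['mtx'].tolist(),np.round(d['cam_to_world'],4).tolist())
E
```

```text
{'time_s': 0.0, 'joint_positions': array([ 1.26298956e+00,  2.13351223e-01, -3.50289914e-02,  1.32349418e+00,
        3.51335000e-06,  1.57079806e+00]), 'dq': array([ 0.00093385,  0.00034968, -0.00116515,  0.00040252, -0.00040902,
        0.00166469]), 'tau': array([-3.78667362e-03, -6.86153769e+01,  4.87121201e+01,  1.77532760e-02,
       -1.82389545e-04, -1.37510781e-05]), 'tcp_pos': array([0.15138535, 0.47619161, 0.23083057]), 'tcp_rot': array([-1.55832904,  0.24174799, -0.24148205]), 'wrist_force': array([0.56922214, 0.503205  , 0.55344351]), 'wrist_torque': array([-0.05372876,  0.03512124,  0.00211881]), 'opening': 0.08536614024973788} 0.0187
scene [[484.2615825068685, 0.0, 268.89253623231787], [0.0, 484.2615825068685, 203.96526315114346], [0.0, 0.0, 1.0]] [[-0.6652, -0.3483, 0.6604, -0.5496], [-0.7466, 0.3039, -0.5917, 1.1522], [0.0054, -0.8867, -0.4622, 0.8846], [0.0, 0.0, 0.0, 1.0]]
side [[438.09419678851583, 0.0, 278.59303378845465], [0.0, 438.09419678851583, 207.84164426917914], [0.0, 0.0, 1.0]] [[0.8714, -0.2341, 0.4311, 0.0151], [-0.4905, -0.4234, 0.7616, -0.9132], [0.0042, -0.8751, -0.4838, 0.7174], [0.0, 0.0, 0.0, 1.0]]
wrist [[350.2729186135786, 0.0, 281.57417087883755], [0.0, 350.2729186135786, 206.03076662649985], [0.0, 0.0, 1.0]] [[0.3029, 0.9073, 0.2918, 0.0774], [0.953, -0.2881, -0.0936, 0.5005], [-0.0009, 0.3064, -0.9519, 0.3735], [0.0, 0.0, 0.0, 1.0]]
```

View pics/scene0.png

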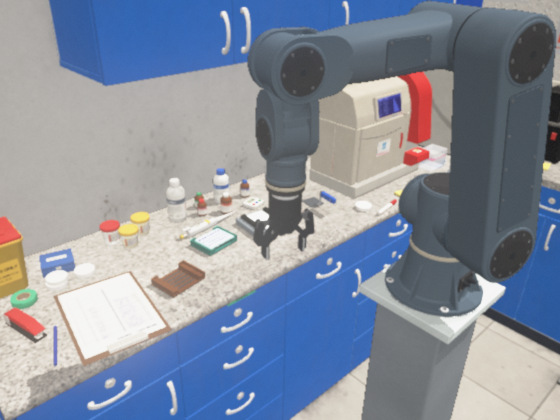

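View pics/side0.png

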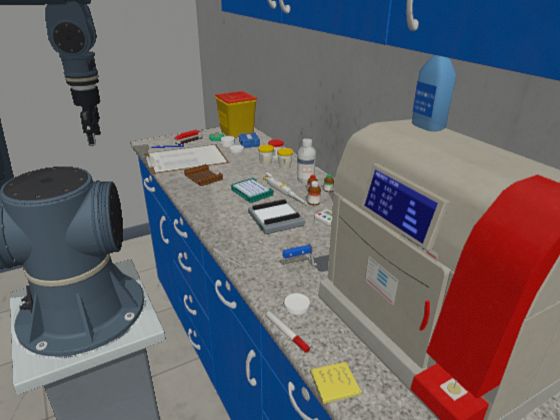

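View pics/wrist0.png

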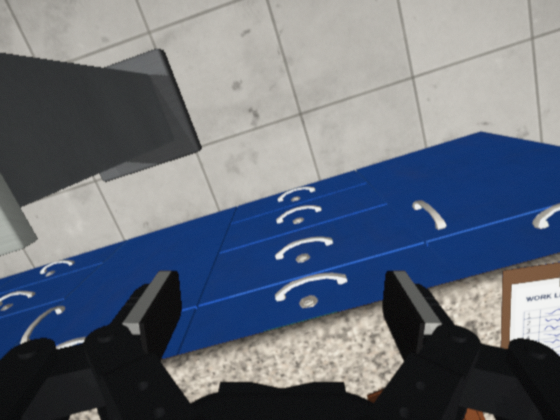

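Side view: the green rack with the plate is at about (252,188) and its brown look-alike at (203,175). The grey light box is at (275,216), and the lifter's blue handle at (298,251) with its blade at (322,262). I'll take coarse positions and close crops next.

```bash
cat > h.py <<'E'
import numpy as np, cv2, pickle
from scipy.spatial.transform import Rotation as R
def load(n): return pickle.load(open(n+'.pkl','rb'))
def snap(n,tag):
    from station import viewer
    d=viewer.read_camera(n); pickle.dump(d,open(f'{n}{tag}.pkl','wb'))
    cv2.imwrite(f'pics/{n}{tag}.png',cv2.cvtColor(d['frame'],cv2.COLOR_RGB2BGR)); return d
def ray(d,uv):
    uv=np.atleast_2d(np.asarray(uv,float)); K=d['mtx']; T=d['cam_to_world']
    v=np.c_[(uv[:,0]-K[0,2])/K[0,0],(uv[:,1]-K[1,2])/K[1,1],np.ones(len(uv))]
    return T[:3,3], v@T[:3,:3].T
def plane(d,uv,z):
    o,v=ray(d,uv); return o+v*((z-o[2])/v[:,2])[:,None]
def dep(d,uv):
    o,v=ray(d,uv); u=np.atleast_2d(uv).astype(int); return o+v*d['z_map'][u[:,1],u[:,0]][:,None]
def tri(d1,uv1,d2,uv2):
    o1,v1=ray(d1,uv1); o2,v2=ray(d2,uv2); out=[]
    for a,b in zip(v1,v2):
        A=np.c_[a,-b]; s=np.linalg.lstsq(A,o2-o1,rcond=None)[0]
        p,q=o1+a*s[0],o2+b*s[1]; out.append(np.r_[(p+q)/2,np.linalg.norm(p-q)])
    return np.array(out)
def crop(n,x0,y0,x1,y1,k,name):
    d=load(n); c=cv2.cvtColor(d['frame'],cv2.COLOR_RGB2BGR)[y0:y1,x0:x1]
    cv2.imwrite(f'pics/{name}.png',cv2.resize(c,None,fx=k,fy=k,interpolation=cv2.INTER_CUBIC))
E
python3 - <<'E'
from h import *
d=load('side0')
P=[(252,188),(203,175),(275,216),(288,252),(310,250),(325,262),(297,303),(290,333)]
print(np.round(dep(d,P),3))
crop('side0',220,160,350,280,6,'c1'); crop('scene0',150,160,360,300,3.8,'c2')
E
```

```text
[[ 0.622  0.351  0.024]
 [ 0.516  0.561  0.014]
 [ 0.592  0.129  0.029]
 [ 0.498 -0.111  0.069]
 [ 0.559 -0.122  0.062]
 [ 0.611 -0.121  0.004]
 [ 0.447 -0.241  0.019]
 [ 0.383 -0.316  0.02 ]]
```

View pics/c1.png

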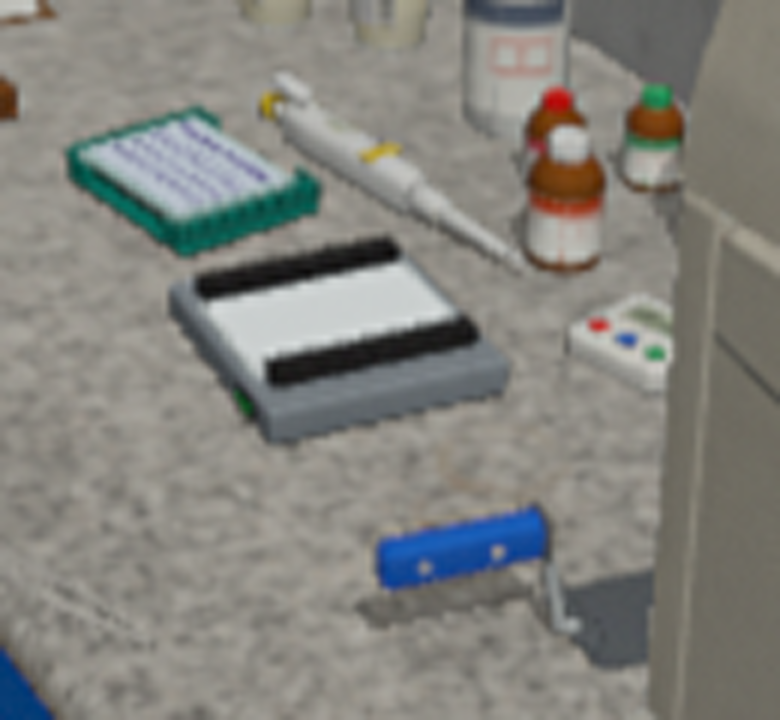

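View pics/c2.png

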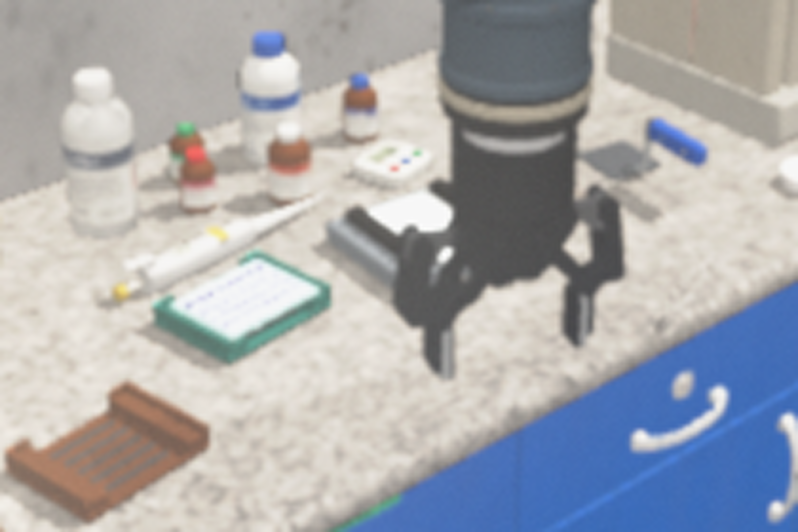

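Scene crop: the green rack carrying the plate shows at crop (245,300), and the brown rack at (105,450) is the look-alike I'll leave alone. The choices are clear, so next I work out wrist camera views.

```bash
cat >> h.py <<'E'
def down(yaw):
    # tool y down; tool z (jaw axis) horizontal at world angle yaw
    z=np.array([np.cos(yaw),np.sin(yaw),0]); y=np.array([0,0,-1.]); return np.c_[np.cross(y,z),y,z]
def to(p,Rw,obs=None):
    if obs is None:
        from station import bot; obs=bot.get_obs()
    R0=R.from_rotvec(obs['tcp_rot']).as_matrix()
    t=R0.T@(np.asarray(p)-obs['tcp_pos'])*1000; w=R.from_matrix(R0.T@Rw).as_rotvec()
    print('travel',np.round(t,1),'turn',np.round(w,4),'| t',round(obs['time_s'],2)); return t,w
E
python3 - <<'E'
from h import *
from station import bot
o=bot.get_obs(); R0=R.from_rotvec(o['tcp_rot']).as_matrix(); print(np.round(R0,3))
T=load('wrist0')['cam_to_world']; print(np.round(R0.T@(T[:3,3]-o['tcp_pos']),4)); print(np.round(R0.T@T[:3,:3],3))
print(np.rad2deg(np.arctan2(R0[1,2],R0[0,2])))
E
```

```text
[[ 0.953 -0.     0.303]
 [-0.303 -0.001  0.953]
 [-0.    -1.    -0.001]]
[-0.0778 -0.1425  0.0006]
[[-0.     0.952  0.306]
 [ 0.    -0.306  0.952]
 [ 1.     0.    -0.   ]]
72.36609078734072
```

```bash
python3 - <<'E'
from h import *
to([.48,.27,.25],down(np.pi/2))
E
```

```text
travel [375.7 -19.  -97.1] turn [ 8.000e-04 -3.078e-01 -1.000e-04] | t 0.15
```

>>> arm_command:
  motion:
    - {"travel": [50, -4, -13], "turn": [0, -0.05, 0], "grip": 85}
    - {"travel": [100, -8, -26], "turn": [0, -0.1, 0], "grip": 85}
    - {"travel": [150, -12, -39], "turn": [0, -0.16, 0], "grip": 85}
    - {"travel": [200, -15, -52], "turn": [0, -0.22, 0], "grip": 85}
    - {"travel": [250, -17, -65], "turn": [0, -0.27, 0], "grip": 85}
    - {"travel": [300, -19, -78], "turn": [0, -0.308, 0], "grip": 85}
    - {"travel": [350, -19, -90], "turn": [0, -0.308, 0], "grip": 85}
    - {"travel": [376, -19, -97], "turn": [0, -0.308, 0], "grip": 85}
    - {"travel": [376, -19, -97], "turn": [0, -0.308, 0], "grip": 85}
    - {"travel": [376, -19, -97], "turn": [0, -0.308, 0], "grip": 85}
    - {"travel": [376, -19, -97], "turn": [0, -0.308, 0], "grip": 85}
    - {"travel": [376, -19, -97], "turn": [0, -0.308, 0], "grip": 85}

```text
time_s: 1.35
tcp_pos: [0.4796, 0.2708, 0.2505]
tcp_rot: [-1.571, -0.001, 0.001]
wrist_force: [-0.1, 0.1, -0.6]
opening: 0.0847
```

```bash
python3 - <<'E'
from h import *
from station import bot
print(bot.get_obs())
snap('wrist','A'); to([.48,.0,.25],down(np.pi/2))
E
```

```text
{'time_s': 1.35, 'joint_positions': array([5.14061758e-01, 3.18489181e-01, 1.53105933e-01, 1.40539926e+00,
       8.71442490e-05, 5.12401083e-01]), 'dq': array([ 0.00026752, -0.00111011,  0.00103411, -0.00089092,  0.000155  ,
       -0.00054455]), 'tau': array([-8.22509117e-01, -7.77519107e+01,  4.88569129e+01, -1.71755149e-02,
       -1.77485560e-02,  1.12146712e-02]), 'tcp_pos': array([0.4795611 , 0.27084142, 0.25045312]), 'tcp_rot': array([-1.57071323e+00, -1.28013052e-03,  1.32842361e-03]), 'wrist_force': array([-0.10158665,  0.12118279, -0.56019209]), 'wrist_torque': array([ 0.00653599,  0.05236659, -0.0343786 ]), 'opening': 0.08474528194396687}
travel [-1.000e-01  5.000e-01 -2.708e+02] turn [-0.0001  0.0017  0.0001] | t 1.4
```

View pics/wristA.png

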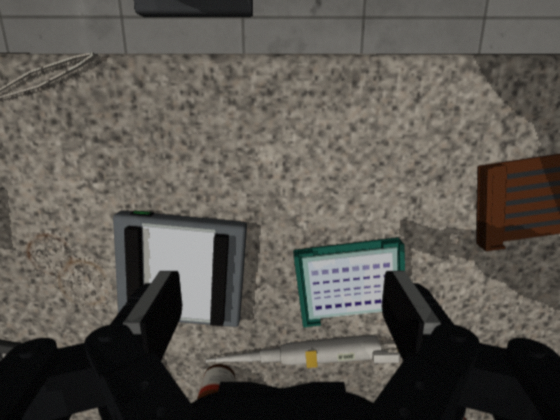

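Wrist A: the light box is at (185,268), the green rack and plate at (350,282) with its front upward (towards the robot), the brown rack at (520,200), and a pipette below the rack. Next I look at the lifter.

>>> arm_command:
  motion:
    - {"travel": [5, 0, -45], "turn": [0, 0, 0], "grip": 85}
    - {"travel": [5, 0, -90], "turn": [0, 0, 0], "grip": 85}
    - {"travel": [5, 0, -135], "turn": [0, 0, 0], "grip": 85}
    - {"travel": [5, 0, -180], "turn": [0, 0, 0], "grip": 85}
    - {"travel": [5, 0, -225], "turn": [0, 0, 0], "grip": 85}
    - {"travel": [5, 0, -270], "turn": [0, 0, 0], "grip": 85}
    - {"travel": [5, 0, -300], "turn": [0, 0, 0], "grip": 85}
    - {"travel": [5, 0, -300], "turn": [0, 0, 0], "grip": 85}
    - {"travel": [5, 0, -300], "turn": [0, 0, 0], "grip": 85}
    - {"travel": [5, 0, -300], "turn": [0, 0, 0], "grip": 85}

```text
time_s: 2.4
tcp_pos: [0.4854, -0.0288, 0.2504]
tcp_rot: [-1.571, -0.001, 0.001]
wrist_force: [-0.5, 1.3, 1.1]
opening: 0.0853
```

```bash
python3 - <<'E'
from h import *
snap('wrist','B'); snap('scene','B')
E
```

```text
(no output)
```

View pics/wristB.png

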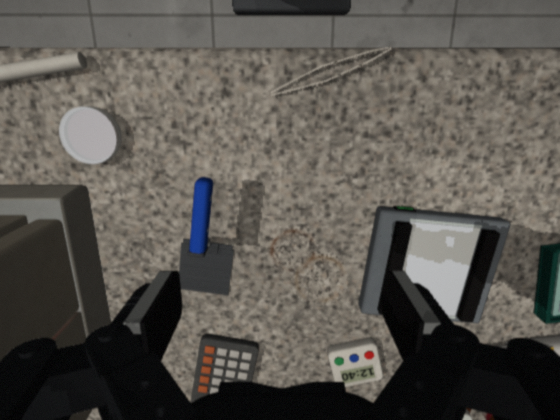

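View pics/sceneB.png

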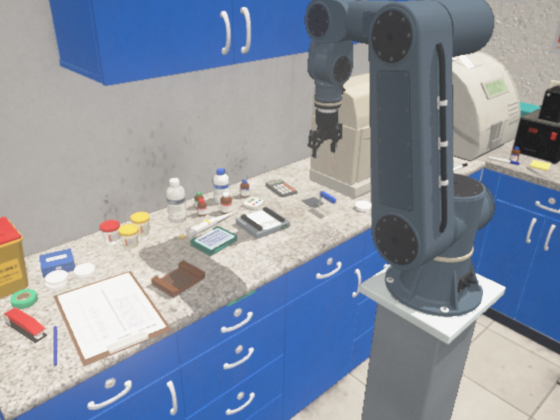

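Wrist B: the lifter's handle runs from (203,180) to (199,252), with the blade at (207,267). The light box is at (437,265), the timer at (355,363), the calculator at (225,370), and the analyzer wall at u<105.

```bash
cat > m.py <<'E'
from h import *
def blue(d,roi):
    f=d['frame']; h=cv2.cvtColor(f,cv2.COLOR_RGB2HSV); m=cv2.inRange(h,(105,150,50),(130,255,255))
    k=np.zeros_like(m); x0,y0,x1,y1=roi; k[y0:y1,x0:x1]=m[y0:y1,x0:x1]; return k
def rect(m):
    c=max(cv2.findContours(m,cv2.RETR_EXTERNAL,cv2.CHAIN_APPROX_NONE)[0],key=cv2.contourArea); return cv2.minAreaRect(c),c
E
python3 - <<'E'
from m import *
w=load('wristB'); s=load('side0')
r,c=rect(blue(w,(170,160,240,265))); print(r)
r2,c2=rect(blue(s,(270,235,320,270))); print(r2)
# depth cloud of handle
for n,d,m in(('w',w,blue(w,(170,160,240,265))),('s',s,blue(s,(270,235,320,270)))):
    v,u=np.nonzero(cv2.erode(m,np.ones((3,3)))); P=dep(d,np.c_[u,v]); print(n,len(P),P.min(0).round(4),P.max(0).round(4),np.median(P,0).round(4))
box=cv2.boxPoints(r); print(np.round(plane(w,box,.071),4).tolist())
# blade
h=cv2.cvtColor(w['frame'],cv2.COLOR_RGB2GRAY); print(h[260:285:6,172:245:4])
# analyzer wall extents 
u,v=np.meshgrid(np.arange(0,140,5),np.arange(150,330,5)); P=dep(w,np.c_[u.ravel(),v.ravel()]); P=P[P[:,2]>.03]; print('analyser',P.max(0),P.min(0), P[P[:,2]>.1].max(0))
P=dep(s,np.c_[np.arange(322,345,2),np.full(12,230)]);print(P.round(3))
crop('wristB',150,160,260,310,5,'c3')
E
```

```text
((199.83834838867188, 215.34616088867188), (15.747453689575195, 75.32593536376953), 5.290081024169922)
((296.4882507324219, 250.94705200195312), (7.701031684875488, 28.09249496459961), 77.47119140625)
w 946 [ 0.4077 -0.1207  0.0619] [ 0.5599 -0.0286  0.393 ] [ 0.5214 -0.108   0.0708]
s 113 [ 0.0151 -0.9132  0.0577] [ 0.5575 -0.1066  0.7174] [ 0.5203 -0.1145  0.0688]
[[0.5604, -0.1221, 0.071], [0.483, -0.1094, 0.071], [0.4843, -0.0947, 0.071], [0.562, -0.1064, 0.071]]
[[105  96  74  57  58  58  57  58  56  55  57  56  58  57  57  66 130 117
  117]
 [ 76  96  65  54  55  54  57  58  55  56  57  55  56  55  56  78 124 125
  103]
 [ 15   8  57  56  58  57  57  58  55  55  57  56  58  53  56 108 106 114
  118]
 [  4   4  47  56  55  55  57  57  58  57  56  57  56  58  55 109 116 116
   99]
 [  7   4  34  56  56  56  55  57  54  56  56  55  56  54  56 121 113 119
  115]]
analyser [ 0.67155136 -0.02858828  0.39297891] [ 0.40771232 -0.3212196   0.03026336] [ 0.62358777 -0.02858828  0.39297891]
[[ 0.699  0.023  0.003]
 [ 0.703  0.017  0.005]
 [ 0.712  0.019  0.002]
 [ 0.716  0.015  0.002]
 [ 0.721  0.011  0.003]
 [ 0.524 -0.254  0.206]
 [ 0.524 -0.262  0.211]
 [ 0.525 -0.268  0.213]
 [ 0.52  -0.28   0.222]
 [ 0.521 -0.286  0.225]
 [ 0.521 -0.293  0.228]
 [ 0.519 -0.301  0.233]]
```

View pics/c3.png

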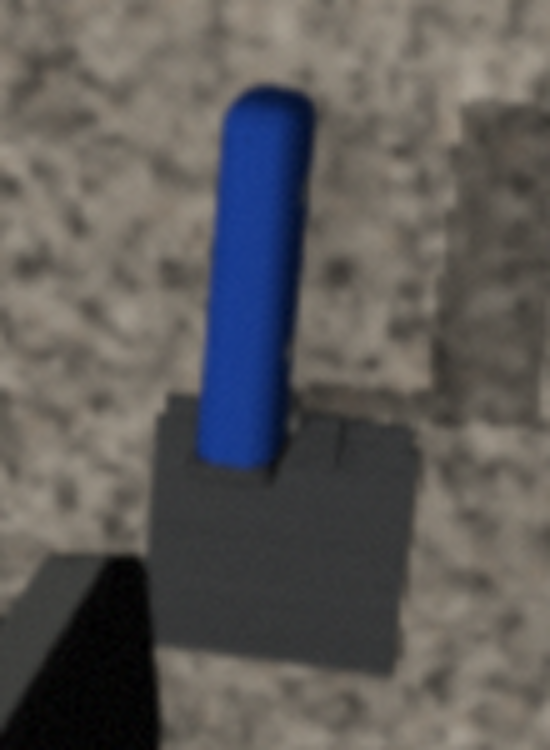

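```bash
python3 - <<'E'
from m import *
w=load('wristB')
u,v=np.meshgrid(np.arange(0,140,3),np.arange(150,300,3)); uv=np.c_[u.ravel(),v.ravel()]; ok=w['z_map'][uv[:,1],uv[:,0]]>0; P=dep(w,uv[ok])
for a,b in((.02,.06),(.06,.1),(.1,.2),(.2,.35)):
    q=P[(P[:,2]>a)&(P[:,2]<b)]; print(a,b,len(q), q.max(0).round(3) if len(q) else '', q.min(0).round(3) if len(q) else '')
to([.47,-.105,.19],down(np.pi/2-0.14))
E
```

```text
0.02 0.06 360 [ 0.643 -0.244  0.06 ] [ 0.502 -0.329  0.02 ]
0.06 0.1 459 [ 0.618 -0.243  0.1  ] [ 0.506 -0.307  0.06 ]
0.1 0.2 381 [ 0.593 -0.243  0.159] [ 0.521 -0.276  0.1  ]
0.2 0.35 8 [ 0.48  -0.081  0.28 ] [ 0.479 -0.084  0.274]
travel [-15.6  60.3 -76.2] turn [-1.000e-04  1.419e-01  0.000e+00] | t 2.5
```

>>> arm_command:
  motion:
    - {"travel": [-5, 20, -25], "turn": [0, 0.05, 0], "grip": 85}
    - {"travel": [-10, 40, -50], "turn": [0, 0.1, 0], "grip": 85}
    - {"travel": [-16, 60, -76], "turn": [0, 0.14, 0], "grip": 85}
    - {"travel": [-16, 60, -76], "turn": [0, 0.14, 0], "grip": 85}
    - {"travel": [-16, 60, -76], "turn": [0, 0.14, 0], "grip": 85}
    - {"travel": [-16, 60, -76], "turn": [0, 0.14, 0], "grip": 85}

```text
time_s: 3.1
tcp_pos: [0.4701, -0.105, 0.191]
tcp_rot: [-1.568, 0.108, -0.109]
wrist_force: [0.9, -0.3, 0.9]
opening: 0.0851
```

```bash
python3 - <<'E'
from m import *
snap('wrist','C')
E
```

```text
(no output)
```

View pics/wristC.png

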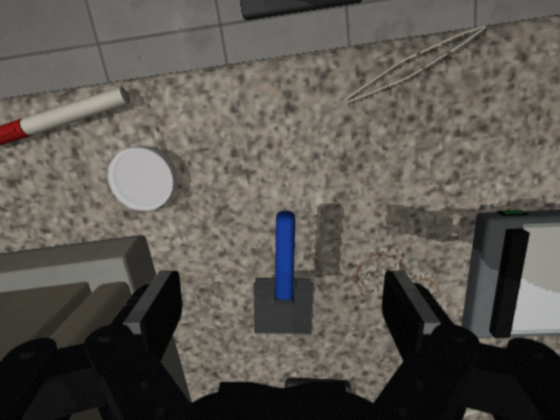

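The lifter is centred: its handle runs from (285,212) to (284,300) and its blade is about (254–312, 278–333), nearly square to the tool.

```bash
python3 - <<'E'
from m import *
w=load('wristC'); b=load('wristB')
m=blue(w,(255,195,310,305)); r,c=rect(m); print(r)
box=cv2.boxPoints(r); P=plane(w,box,.071); print(P.round(4).tolist())
# handle end midpoints per-view: front/back row centres
def ends(d,roi):
    r,c=rect(blue(d,roi)); q=cv2.boxPoints(r); q=q[np.argsort(q[:,1])]; return np.array([(q[0]+q[1])/2,(q[2]+q[3])/2])
ew=ends(w,(255,195,310,305)); eb=ends(b,(170,160,240,265))
print('tri',tri(w,ew,b,eb).round(4).tolist())
e=plane(w,ew,.071); print(e.round(4).tolist(), 'yaw',np.arctan2(*(e[1]-e[0])[[1,0]]), np.linalg.norm(e[1]-e[0]))
# blade
g=cv2.cvtColor(w['frame'],cv2.COLOR_RGB2HSV); k=np.zeros(g.shape[:2],np.uint8); k[270:345,240:330]=1
mm=(((g[...,2]<75)&(g[...,1]<90)).astype(np.uint8)*k)*255|m*(k>0)
mm=cv2.morphologyEx(mm,cv2.MORPH_OPEN,np.ones((5,5)));r,c=rect(mm); print('blade',r)
q=cv2.boxPoints(r); Q=plane(w,q,.002); print(Q.round(4).tolist(), 'centre',Q.mean(0).round(4))
for i in range(4):
    dd=Q[(i+1)%4]-Q[i]; print(np.linalg.norm(dd).round(4),np.degrees(np.arctan2(dd[1],dd[0])).round(1))
h=e[1]-e[0]; h/=np.linalg.norm(h); print('grip from handle',(e[1]-.02*h).round(4),'mid',(e.mean(0)+.0195*h).round(4),'from blade',(Q.mean(0)-.07*h).round(4))
E
```

```text
((284.0, 255.5), (87.0, 18.0), 90.0)
[[0.4812, -0.1113, 0.071], [0.4832, -0.0971, 0.071], [0.5617, -0.1073, 0.071], [0.5596, -0.1226, 0.071]]
tri [[0.4864, -0.1047, 0.059, 0.0002], [0.5629, -0.1152, 0.0675, 0.0001]]
[[0.4822, -0.1042, 0.071], [0.5607, -0.1149, 0.071]] yaw -0.13599986797955255 0.07919496176504277
blade ((283.5, 301.5), (63.0, 59.0), 90.0)
[[0.5655, -0.1471, 0.002], [0.5741, -0.0854, 0.002], [0.6529, -0.0941, 0.002], [0.6437, -0.1599, 0.002]] centre [ 0.609  -0.1216  0.002 ]
0.0624 82.1
0.0793 -6.3
0.0665 -97.9
0.0793 170.7
grip from handle [ 0.5409 -0.1122  0.071 ] mid [ 0.5408 -0.1122  0.071 ] from blade [ 0.5397 -0.1121  0.002 ]
```

```bash
python3 - <<'E'
from h import *
to([.541,-.112,.0415],down(np.pi/2-0.136))
E
```

```text
travel [ 70.9 149.6   2.8] turn [-0.0001 -0.0021  0.0012] | t 3.15
```

>>> arm_command:
  motion:
    - {"travel": [36, 20, 2], "turn": [0, -0.002, 0.001], "grip": 85}
    - {"travel": [71, 60, 3], "turn": [0, -0.002, 0.001], "grip": 85}
    - {"travel": [71, 100, 3], "turn": [0, -0.002, 0.001], "grip": 85}
    - {"travel": [71, 130, 3], "turn": [0, -0.002, 0.001], "grip": 85}
    - {"travel": [71, 145, 3], "turn": [0, -0.002, 0.001], "grip": 70}
    - {"travel": [71, 149.5, 3], "turn": [0, -0.002, 0.001], "grip": 50}
    - {"travel": [71, 149.5, 3], "turn": [0, -0.002, 0.001], "grip": 35}
    - {"travel": [71, 149.5, 3], "turn": [0, -0.002, 0.001], "grip": 28}

```text
time_s: 3.95
tcp_pos: [0.5412, -0.1126, 0.0421]
tcp_rot: [-1.568, 0.107, -0.108]
wrist_force: [-0.9, -0.4, 0.8]
opening: 0.0283
```

```bash
python3 - <<'E'
from h import *
snap('wrist','D');snap('side','D')
E
```

```text
(no output)
```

View pics/wristD.png

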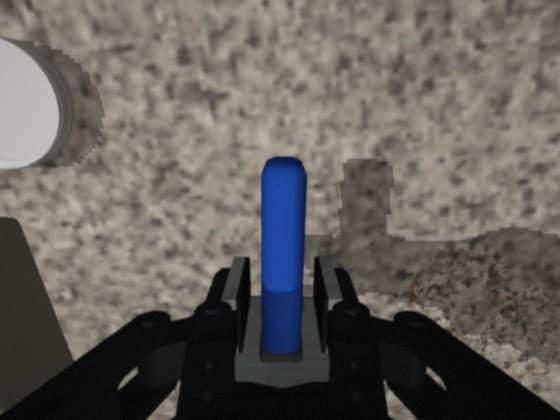

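The handle, at (283,250), is centred between the fingers and parallel to them, so I close.

>>> arm_command:
  motion:
    - {"travel": [0, 0, 0], "turn": [0, 0, 0], "grip": 18}
    - {"travel": [0, 0, 0], "turn": [0, 0, 0], "grip": 10}
    - {"travel": [0, 0, 0], "turn": [0, 0, 0], "grip": 10}
    - {"travel": [0, 0, 0], "turn": [0, 0, 0], "grip": 10}
    - {"travel": [0, 0, 0], "turn": [0, 0, 0], "grip": 10}
    - {"travel": [0, 0, 0], "turn": [0, 0, 0], "grip": 10}

```text
time_s: 4.65
tcp_pos: [0.5407, -0.1129, 0.0416]
tcp_rot: [-1.568, 0.108, -0.108]
wrist_force: [-1.2, 0.7, 6.5]
opening: 0.0152
```

```bash
python3 - <<'E'
from m import *
from station import bot
d=snap('wrist','E'); o=bot.get_obs(); print(o['opening'],o['wrist_force'])
r,c=rect(blue(d,(240,120,330,300))); q=cv2.boxPoints(r); q=q[np.argsort(q[:,1])]
P=plane(d,[(q[0]+q[1])/2,(q[2]+q[3])/2],.071); R0=R.from_rotvec(o['tcp_rot']).as_matrix()
print(r); print('tool frame',((P-o['tcp_pos'])@R0*1000).round(1))
m=blue(d,(240,120,330,300))
v,u=np.nonzero(cv2.erode(m,np.ones((5,5)))); ok=d['z_map'][v,u]>0; Q=(dep(d,np.c_[u,v][ok])-o['tcp_pos'])@R0*1000; print(np.median(Q,0))
E
```

```text
0.015182734242784294 [-2.65614047  1.15622732  7.72209436]
((282.0, 229.0), (140.0, 44.0), 90.0)
tool frame [[-57.4 -29.4   0.6]
 [ -5.1 -29.4   0.6]]
[-32.65450779 -28.61973575   0.63115362]
```

View pics/wristE.png

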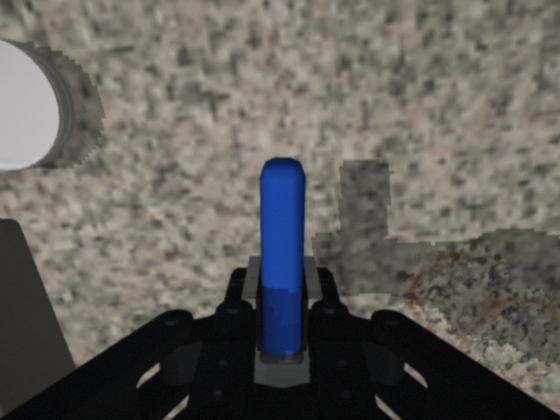

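The lifter is gripped at a 15.2 mm opening. Before lifting I measure the rack, plate and box from views A and B.

```bash
python3 - <<'E'
from m import *
crop('wristA',280,225,420,335,5.5,'c4'); crop('wristA',100,200,260,335,5,'c5'); crop('sceneB',180,195,300,265,6.5,'c6')
E
```

```text
(no output)
```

View pics/c4.png

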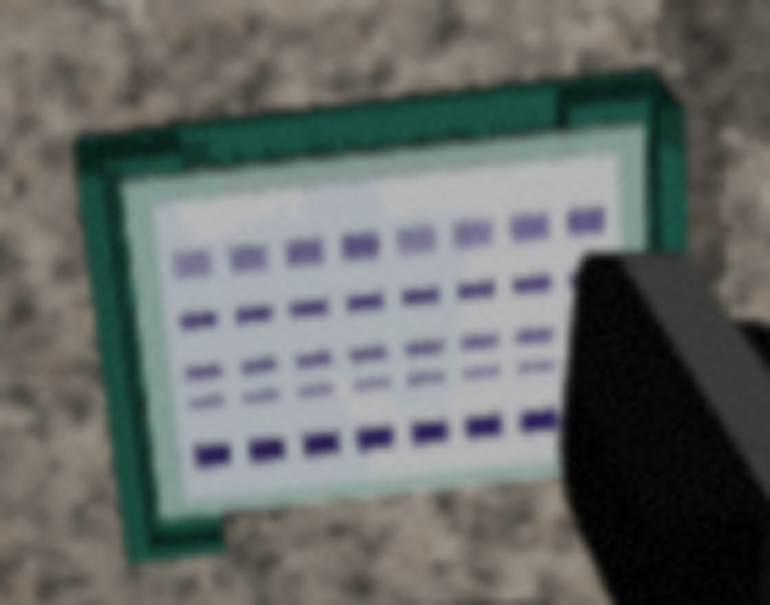

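View pics/c5.png

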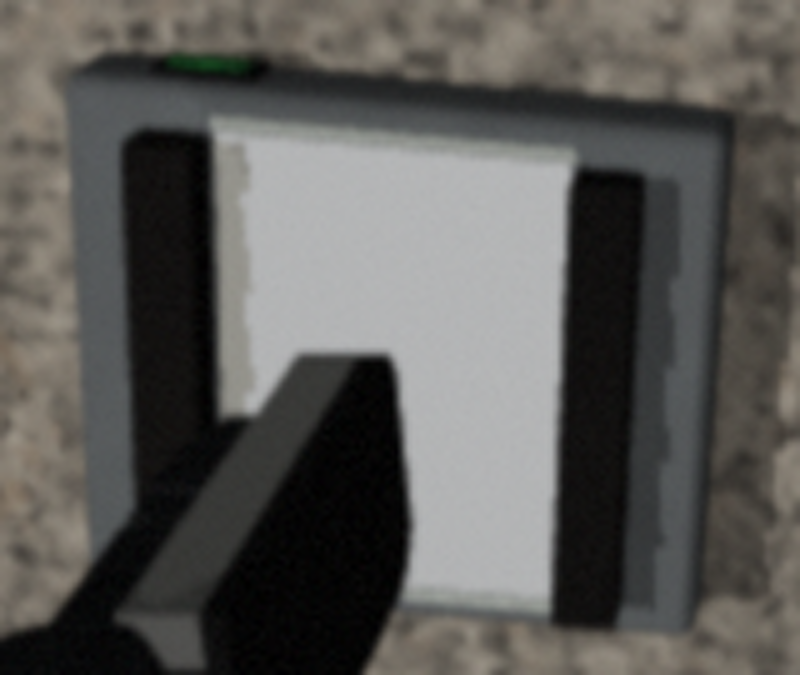

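View pics/c6.png

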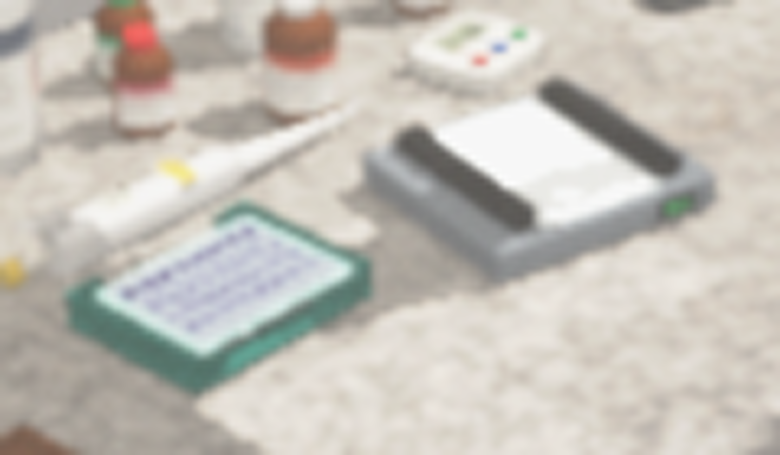

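>>> arm_command:
  motion:
    - {"travel": [0, -10, 0], "turn": [0, 0, 0], "grip": 10}
    - {"travel": [0, -30, 0], "turn": [0, 0, 0], "grip": 10}
    - {"travel": [0, -55, 0], "turn": [0, 0, 0], "grip": 10}
    - {"travel": [0, -80, 0], "turn": [0, 0, 0], "grip": 10}
    - {"travel": [0, -110, 0], "turn": [0, 0, 0], "grip": 10}
    - {"travel": [0, -130, 0], "turn": [0, 0, 0], "grip": 10}
    - {"travel": [0, -140, 0], "turn": [0, 0, 0], "grip": 10}
    - {"travel": [0, -140, 0], "turn": [0, 0, 0], "grip": 10}
    - {"travel": [0, -140, 0], "turn": [0, 0, 0], "grip": 10}

```text
time_s: 5.6
tcp_pos: [0.54, -0.1127, 0.18]
tcp_rot: [-1.568, 0.11, -0.107]
wrist_force: [0.7, 0.4, -2.0]
opening: 0.0153
```

```bash
python3 - <<'E'
from m import *
d=snap('side','F'); crop('sideF',200,150,360,280,5,'c7')
to([.49,.215,.2],down(np.pi/2+0.1))
E
```

```text
travel [-94.4 -20.  317.7] turn [-0.0005 -0.2378 -0.0026] | t 5.65
```

View pics/c7.png

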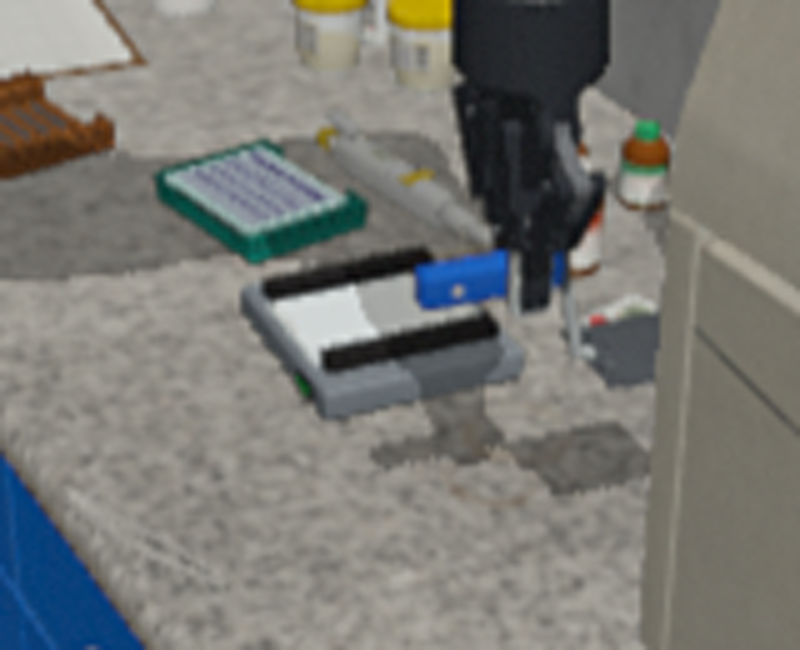

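The lifter is held level in the air, with the handle at crop (465,280) and the blade at (625,345). Now I move to the rack viewing pose.

>>> arm_command:
  motion:
    - {"travel": [-20, -5, 40], "turn": [0, -0.03, 0], "grip": 10}
    - {"travel": [-40, -10, 80], "turn": [0, -0.06, 0], "grip": 10}
    - {"travel": [-60, -20, 120], "turn": [0, -0.09, 0], "grip": 10}
    - {"travel": [-75, -20, 160], "turn": [0, -0.12, 0], "grip": 10}
    - {"travel": [-85, -20, 200], "turn": [0, -0.15, 0], "grip": 10}
    - {"travel": [-94, -20, 240], "turn": [0, -0.18, 0], "grip": 10}
    - {"travel": [-94, -20, 280], "turn": [0, -0.21, 0], "grip": 10}
    - {"travel": [-94, -20, 305], "turn": [0, -0.238, 0], "grip": 10}
    - {"travel": [-94, -20, 318], "turn": [0, -0.238, 0], "grip": 10}
    - {"travel": [-94, -20, 318], "turn": [0, -0.238, 0], "grip": 10}
    - {"travel": [-94, -20, 318], "turn": [0, -0.238, 0], "grip": 10}
    - {"travel": [-94, -20, 318], "turn": [0, -0.238, 0], "grip": 10}

```text
time_s: 6.85
tcp_pos: [0.4909, 0.2139, 0.2007]
tcp_rot: [-1.57, -0.076, 0.079]
wrist_force: [-0.4, 0.3, -0.6]
opening: 0.0151
```

```bash
python3 - <<'E'
from m import *
from station import bot
d=snap('wrist','G'); print(bot.get_obs()['tcp_rot'],bot.get_obs()['wrist_force'])
E
```

```text
[-1.56943848 -0.07651043  0.07829974] [ 0.66363691 -0.34334388 -1.00032302]
```

View pics/wristG.png

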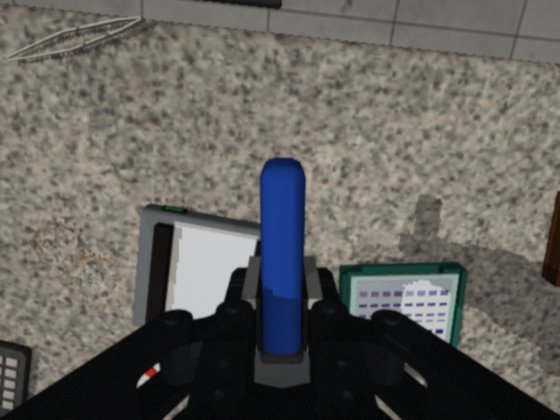

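```bash
cat > r.py <<'E'
from m import *
def sat(d):
    h=cv2.cvtColor(d['frame'],cv2.COLOR_RGB2HSV).astype(float); return h
def scan(d,p0,step,n,side,L,thr=None,ch='s'):
    """from pixels p0+i*step, walk along side for L px; return subpixel pos where channel drops thru mid between start (green) and plate"""
    h=sat(d); img=h[...,1] if ch=='s' else h[...,2]
    out=[]
    for i in range(n):
        p=np.array(p0,float)+i*np.array(step,float)
        t=np.arange(0,L,.25); q=p+t[:,None]*np.array(side,float)
        v=cv2.remap(img.astype(np.float32),q[:,0].astype(np.float32)[None],q[:,1].astype(np.float32)[None],cv2.INTER_LINEAR)[0]
        out.append((q,v))
    return out
E
python3 - <<'E'
from r import *
for n,c in (('A',(320,350)),('G',(380,410))):
    d=load('wrist'+n); h=sat(d)
    for u in c: 
        print(n,u); v0=235 if n=='A' else 255; print(h[v0:v0+30,u].astype(int).tolist())
d=load('wristA');h=sat(d); print('left',h[285,292:316].astype(int).tolist())
E
```

```text
A 320
[[18, 37, 103], [19, 36, 112], [18, 33, 117], [19, 35, 118], [16, 37, 116], [17, 35, 116], [17, 36, 114], [19, 39, 105], [18, 36, 93], [20, 27, 85], [26, 29, 70], [75, 63, 57], [83, 157, 60], [82, 169, 71], [83, 168, 79], [82, 167, 81], [84, 167, 81], [83, 174, 79], [83, 163, 75], [83, 139, 68], [80, 78, 78], [79, 48, 118], [78, 38, 148], [81, 35, 152], [80, 25, 153], [80, 14, 164], [80, 4, 177], [90, 3, 182], [90, 1, 180], [120, 3, 182]]
A 350
[[18, 37, 116], [16, 36, 105], [18, 33, 94], [18, 36, 92], [18, 34, 97], [17, 36, 112], [20, 33, 115], [33, 25, 91], [76, 81, 66], [83, 162, 66], [83, 169, 74], [83, 174, 76], [83, 175, 80], [83, 169, 80], [83, 170, 78], [82, 158, 71], [81, 105, 73], [80, 58, 96], [81, 45, 130], [82, 33, 148], [80, 30, 151], [85, 20, 151], [90, 8, 166], [90, 3, 178], [90, 3, 181], [105, 3, 182], [105, 6, 184], [105, 6, 183], [105, 8, 183], [101, 11, 181]]
G 380
[[18, 36, 105], [19, 34, 106], [18, 34, 112], [16, 36, 121], [17, 35, 131], [17, 34, 136], [17, 37, 124], [18, 34, 97], [34, 25, 70], [78, 62, 49], [83, 154, 43], [83, 175, 51], [83, 171, 58], [83
[... 377 characters left out ...]
74, 57, 49], [84, 146, 42], [82, 181, 48], [84, 174, 57], [84, 163, 61], [82, 173, 62], [83, 169, 62], [83, 162, 63], [83, 174, 60], [83, 163, 58], [82, 127, 62], [80, 71, 86], [79, 48, 128], [79, 34, 158], [78, 26, 167], [78, 28, 165], [80, 25, 156], [93, 17, 148], [103, 20, 151], [106, 18, 152], [105, 16, 159], [103, 10, 179]]
left [[20, 36, 127], [21, 37, 130], [19, 38, 128], [18, 36, 128], [24, 31, 114], [71, 47, 92], [83, 132, 77], [83, 168, 73], [83, 163, 75], [83, 166, 69], [83, 165, 51], [82, 172, 49], [82, 105, 73], [82, 62, 123], [83, 49, 150], [83, 41, 155], [81, 40, 154], [85, 36, 155], [92, 23, 165], [102, 19, 177], [107, 20, 176], [113, 25, 164], [114, 25, 164], [111, 26, 165]]
```

```bash
cat >> r.py <<'E'
def edge(d,p0,p1,n,side,L,thr,z,rise=True,ch=2,up=None):
    """points along p0..p1, walk 'side' up to L, last crossing into >thr; returns line (pt,dir) on plane z"""
    img=sat(d)[...,ch].astype(np.float32); pts=[]
    for s in np.linspace(0,1,n):
        p=np.array(p0)*(1-s)+np.array(p1)*s; t=np.arange(0,L,.2); q=(p+t[:,None]*np.array(side,float)).astype(np.float32)
        v=cv2.remap(img,q[None,:,0],q[None,:,1],cv2.INTER_LINEAR)[0]
        if not rise: v=-v
        T=thr if rise else -thr
        k=np.nonzero((v[:-1]<T)&(v[1:]>=T))[0]
        if len(k): pts.append(q[k[0]])
    pts=np.array(pts); W=plane(d,pts,z)[:,:2]
    l=cv2.fitLine(W.astype(np.float32)*1000,cv2.DIST_HUBER,0,1,.01).ravel()
    res=np.abs((W*1000-l[2:])@np.array([-l[1],l[0]])); 
    return l[2:]/1000,l[:2],pts,len(pts),res.mean()
E
python3 - <<'E'
from r import *
A=load('wristA');G=load('wristG')
def ang(v): 
    a=np.degrees(np.arctan2(v[1],v[0])); return round(float((a+45)%90-45),2)
z=.024
fa=edge(A,(310,253),(385,245),25,(0,1),16,110,z); fg=edge(G,(355,270),(450,269),25,(0,1),14,100,z)
la=edge(A,(299,265),(305,310),20,(1,0),14,110,z); rg=edge(G,(461,285),(457,335),20,(-1,0),14,100,z)
ra=edge(A,(404,252),(404,268),8,(-1,0),14,110,z); lg=edge(G,(345,285),(345,310),10,(1,0),14,100,z)
for n,e in dict(fa=fa,fg=fg,la=la,lg=lg,ra=ra,rg=rg).items(): print(n,e[0].round(4),ang(e[1]),e[3],e[4].round(2),e[2][0],e[2][-1])
def inter(a,b): 
    s=np.linalg.solve(np.c_[a[1],-b[1]],b[0]-a[0]); return a[0]+s[0]*a[1]
for f,l,r in((fa,la,ra),(fg,lg,rg)):
    p,q=inter(f,l),inter(f,r); print('front corners',p.round(4),q.round(4),np.linalg.norm(p-q).round(4)); 
    y=(q-p)/np.linalg.norm(q-p); x=np.array([y[1],-y[0]]); print('yaw',np.degrees(np.arctan2(x[1],x[0])).round(2),'centre',((p+q)/2+.042*x).round(4))
E
```

```text
fa [0.5765 0.3526] 7.22 25 0.16 [310.  256.6] [385.  248.2]
fg [0.5761 0.35  ] 7.11 25 0.13 [355.  275.4] [450.  273.2]
la [0.625  0.2998] 7.36 20 0.11 [302.2 265. ] [307.6 310. ]
lg [0.6086 0.2972] 6.67 10 0.08 [350. 285.] [349. 310.]
ra [0.5865 0.4057] 6.39 8 0.08 [396.8 252. ] [396.8 268. ]
rg [0.6088 0.4089] 7.34 20 0.1 [457.2 285. ] [450.2 335. ]
front corners [0.5838 0.2945] [0.57   0.4038] 0.1102
yaw 7.22 centre [0.6186 0.3544]
front corners [0.583  0.2942] [0.5694 0.4038] 0.1104
yaw 7.11 centre [0.6179 0.3542]
```

```bash
python3 - <<'E'
from r import *
print(tri(load('wristA'),[(302.0,257.5),(396.9,246.9)],load('wristG'),[(350.3,275.5),(457.8,273.0)]).round(4)) 
crop('wristB',350,195,520,330,4.6,'c8')
A=load('wristA');h=sat(A); print(h[270,195:250,2].astype(int).tolist()); print(h[270,112:150,2].astype(int).tolist())
B=load('wristB');h=sat(B); print(h[250,375:520,2].astype(int).tolist())
print('cols B',h[205:240,488,2].astype(int).tolist(),h[310:330,466,2].astype(int).tolist())
E
```

```text
[[5.864e-01 2.956e-01 1.770e-02 3.000e-04]
 [5.723e-01 4.062e-01 1.820e-02 3.000e-04]]
[180, 182, 182, 182, 182, 180, 181, 183, 181, 182, 181, 180, 182, 182, 182, 182, 164, 94, 35, 17, 18, 16, 19, 17, 19, 19, 19, 16, 16, 17, 14, 19, 42, 54, 58, 59, 58, 58, 58, 66, 81, 89, 90, 93, 88, 74, 59, 45, 45, 68, 77, 78, 80, 80, 80]
[136, 134, 132, 119, 96, 89, 90, 90, 92, 91, 91, 93, 84, 58, 31, 20, 18, 19, 18, 17, 18, 17, 18, 21, 18, 20, 14, 8, 4, 4, 24, 74, 130, 145, 148, 148, 148, 155]
[86, 91, 91, 92, 90, 91, 91, 90, 90, 89, 89, 89, 90, 82, 57, 27, 12, 11, 12, 13, 10, 13, 9, 10, 7, 11, 13, 12, 9, 12, 19, 56, 114, 141, 149, 153, 158, 159, 160, 159, 160, 158, 160, 159, 159, 160, 158, 159, 159, 159, 159, 160, 158, 158, 157, 158, 159, 158, 158, 158, 157, 157, 156, 159, 158, 157, 156, 157, 158, 158, 155, 156, 155, 156, 156, 156, 156, 155, 156, 156, 155, 156, 155, 155, 154, 155, 155, 156, 154, 155, 154, 154, 154, 154, 154, 154, 153, 151, 135, 90, 41, 11, 4, 4, 7, 8, 5, 9, 9, 11, 12, 12, 7, 12, 11, 12, 12, 12, 10, 21, 39, 56, 62, 64, 62, 63, 59, 68, 81, 86, 88, 89, 89, 85, 88, 92, 92, 86, 78, 73, 69, 70, 75, 75, 74]
cols B [142, 137, 131, 118, 111, 110, 116, 127, 132, 121, 93, 60, 42, 44, 51, 69, 82, 86, 80, 73, 68, 67, 64, 55, 36, 16, 9, 11, 13, 12, 16, 12, 12, 10, 10] [17, 17, 20, 17, 17, 18, 20, 18, 19, 20, 22, 38, 68, 80, 85, 95, 108, 111, 85, 42]
```

View pics/c8.png

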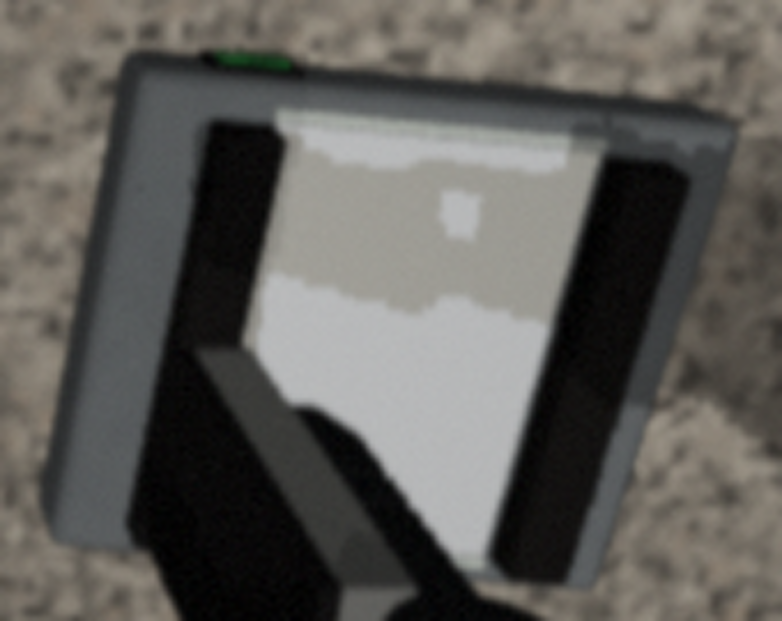

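```bash
python3 - <<'E'
from r import *
A=load('wristA');B=load('wristB');G=load('wristG');S=load('side0');SB=load('sceneB')
for n,d,pts in(('A',A,[(330,300),(350,280)]),('G',G,[(400,300),(380,305)]),('side',S,[(250,187),(255,190)]),('sceneB',SB,[(214,238),(212,241)])): print('plate z',n,dep(d,pts)[:,2].round(4))
for n,d,pts in(('A rail',A,[(222,270),(130,260)]),('B rail',B,[(400,240),(482,270)])): print(n,dep(d,pts)[:,2].round(4))
def ang(v): 
    a=np.degrees(np.arctan2(v[1],v[0])); return round(float((a+45)%90-45),2)
E=dict(
 A_Rin=edge(A,(205,245),(203,318),25,(1,0),15,80,.037,rise=False),
 A_Lout=edge(A,(119,235),(122,285),20,(1,0),12,55,.037,rise=False),
 B_Lin=edge(B,(400,228),(395,262),15,(1,0),20,70,.037) if 0 else edge(B,(402,232),(398,260),15,(1,0),16,80,.037),
 B_Rout=edge(B,(490,245),(474,312),25,(1,0),14,40,.037),
)
for n,e in E.items(): print(n,e[0].round(4),ang(e[1]),e[3],e[4].round(2),e[2][0],e[2][-1])
# rail ends
for n,d,c,(v0,v1) in(('A Rfront',A,(218,222,226),(225,245)),('A Rback',A,(214,218,221),(314,332)),('A Lfront',A,(130,134,138),(218,240)),('B Rfront',B,(484,488,492),(220,240)),('B Rback',B,(463,467,470),(310,330)),('B Lfront',B,(400,404,407),(212,232))):
    for u in c: print(n,u,v0,sat(d)[v0:v1,u,2].astype(int).tolist())
E
```

```text
plate z A [0.0234 0.0236]
plate z G [0.0238 0.0253]
plate z side [0.0284 0.0289]
plate z sceneB [0.0255 0.0235]
A rail [0.0386 0.0388]
B rail [0.0366 0.0372]
A_Rin [0.6082 0.1912] -5.61 25 0.07 [213.2 245. ] [210. 318.]
A_Lout [0.573 0.096] -5.57 20 0.07 [123.8 235. ] [125.8 285. ]
B_Lin [0.5664 0.1113] -5.65 15 0.08 [410.4 232. ] [404. 260.]
B_Rout [0.6036 0.206 ] -5.99 25 0.15 [496.4 245. ] [475. 312.]
A Rfront 218 225 [71, 78, 84, 86, 89, 88, 87, 84, 59, 25, 7, 10, 13, 17, 14, 14, 17, 20, 14, 17]
A Rfront 222 225 [65, 77, 82, 87, 88, 90, 90, 84, 63, 32, 8, 8, 12, 14, 13, 12, 15, 16, 16, 16]
A Rfront 226 225 [63, 73, 82, 86, 90, 90, 88, 87, 74, 46, 18, 7, 9, 13, 13, 16, 13, 14, 13, 14]
A Rback 214 314 [17, 16, 16, 12, 15, 17, 16, 17, 18, 18, 26, 50, 79, 97, 102, 107, 107, 111]
A Rback 218 314 [19, 13, 16, 16, 20, 17, 16, 16, 16, 15, 20, 41, 76, 101, 114, 126, 137, 142]
A Rback 221 314 [13, 15, 16, 13, 14, 15, 15, 15, 15, 17, 21, 40, 70, 97, 114, 129, 141, 142]
A Lfront 130 218 [83, 90, 91, 91, 91, 92, 85, 63, 24, 9, 7, 11, 18, 17, 17, 17, 19, 17, 15, 17, 19, 20]
A Lfront 134 218 [8
[... 351 characters left out ...]
2, 12, 10, 10]
B Rfront 492 220 [60, 77, 86, 91, 92, 81, 69, 65, 61, 46, 23, 5, 5, 7, 14, 13, 12, 8, 10, 14]
B Rback 463 310 [17, 16, 18, 20, 19, 19, 19, 17, 18, 18, 28, 57, 99, 123, 128, 118, 102, 63, 26, 11]
B Rback 467 310 [19, 18, 18, 21, 18, 17, 18, 20, 21, 20, 20, 35, 60, 76, 82, 94, 110, 121, 107, 66]
B Rback 470 310 [19, 19, 19, 18, 19, 15, 17, 19, 15, 19, 19, 36, 72, 102, 108, 109, 111, 116, 120, 117]
B Lfront 400 212 [68, 78, 84, 87, 90, 92, 94, 88, 71, 43, 16, 7, 8, 10, 12, 12, 11, 12, 7, 12]
B Lfront 404 212 [62, 73, 82, 90, 92, 94, 92, 92, 83, 60, 25, 7, 11, 9, 13, 9, 12, 14, 12, 10]
B Lfront 407 212 [57, 73, 82, 88, 92, 92, 92, 94, 88, 66, 33, 9, 11, 15, 10, 13, 10, 10, 10, 12]
```

```bash
python3 - <<'E'
from r import *
A=load('wristA');B=load('wristB')
y=np.radians(-5.65); e=np.array([np.cos(y),np.sin(y)]); n=np.array([-e[1],e[0]])
for nm,d,p,z,off in(('ARf',A,(222,233.5),.025,58),('ALf',A,(133,225.5),.025,58),('ARb',A,(218,325.6),.037,-58),('BRf',B,(488,229),.025,58),('BLf',B,(404,221.3),.025,58),('BRb',B,(467,322),.037,-58)):
    q=plane(d,p,z)[0,:2]; print(nm,q.round(4),(q@e+off/1000).round(4))
for ec in (.5685,):
    pass
E
```

```text
ARf [0.5532 0.204 ] 0.5884
ALf [0.5436 0.1044] 0.5887
ARb [0.6673 0.1954] 0.5869
BRf [0.5531 0.2045] 0.5883
BLf [0.544  0.1088] 0.5887
BRb [0.6677 0.1936] 0.5874
```

```bash
python3 - <<'E'
from h import *
C=np.array([.618,.3543]); y=np.radians(7.2); x=np.array([np.cos(y),np.sin(y)])
p=C-.18*x; to([*p,.0547],down(np.pi/2+y))
E
```

```text
travel [-39.5 146.2 122.3] turn [-0.     -0.0271 -0.0011] | t 6.9
```

>>> arm_command:
  motion:
    - {"travel": [-20, 0, 30], "turn": [0, -0.01, -0.001], "grip": 10}
    - {"travel": [-39, 0, 65], "turn": [0, -0.027, -0.001], "grip": 10}
    - {"travel": [-39.5, 0, 100], "turn": [0, -0.027, -0.001], "grip": 10}
    - {"travel": [-39.5, 0, 122], "turn": [0, -0.027, -0.001], "grip": 10}
    - {"travel": [-39.5, 25, 122], "turn": [0, -0.027, -0.001], "grip": 10}
    - {"travel": [-39.5, 60, 122], "turn": [0, -0.027, -0.001], "grip": 10}
    - {"travel": [-39.5, 95, 122], "turn": [0, -0.027, -0.001], "grip": 10}
    - {"travel": [-39.5, 120, 122], "turn": [0, -0.027, -0.001], "grip": 10}
    - {"travel": [-39.5, 130, 122], "turn": [0, -0.027, -0.001], "grip": 10}
    - {"travel": [-39.5, 135, 122], "turn": [0, -0.027, -0.001], "grip": 10}
    - {"travel": [-39.5, 135, 122], "turn": [0, -0.027, -0.001], "grip": 10}
    - {"travel": [-39.5, 135, 122], "turn": [0, -0.027, -0.001], "grip": 10}

```text
time_s: 8.1
tcp_pos: [0.44, 0.3329, 0.0672]
tcp_rot: [-1.567, -0.101, 0.098]
wrist_force: [-0.7, 0.4, -1.0]
opening: 0.0152
```

```bash
python3 - <<'E'
from m import *
snap('side','H');snap('scene','H');snap('wrist','H'); crop('sideH',190,140,290,215,8,'c9'); crop('sceneH',160,200,300,290,5.6,'c10')
C=np.array([.618,.3543]); y=np.radians(7.2); x=np.array([np.cos(y),np.sin(y)])
p=C-.18*x; to([*p,.0547],down(np.pi/2+y))
E
```

```text
travel [-0.6 12.2 -1.1] turn [-0.001   0.0015  0.0014] | t 8.25
```

View pics/c9.png

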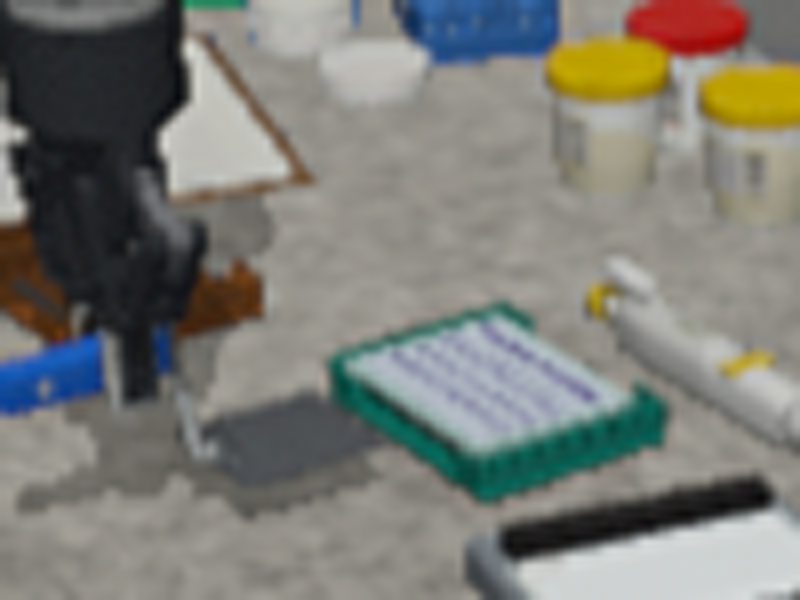

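View pics/c10.png

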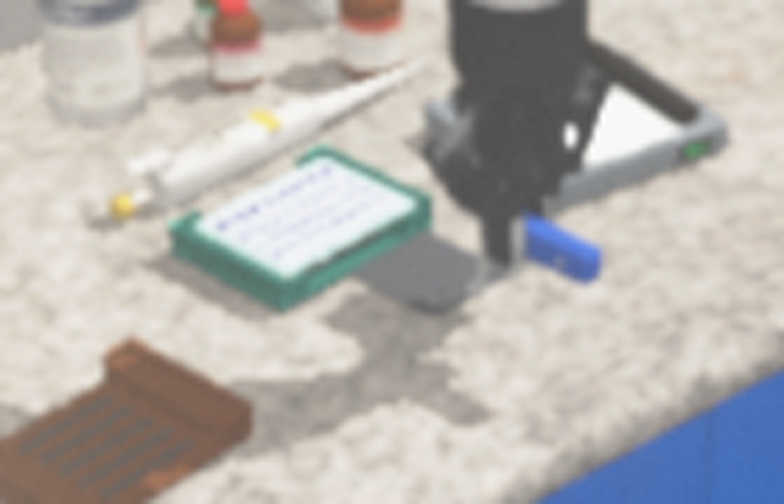

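View pics/wristH.png

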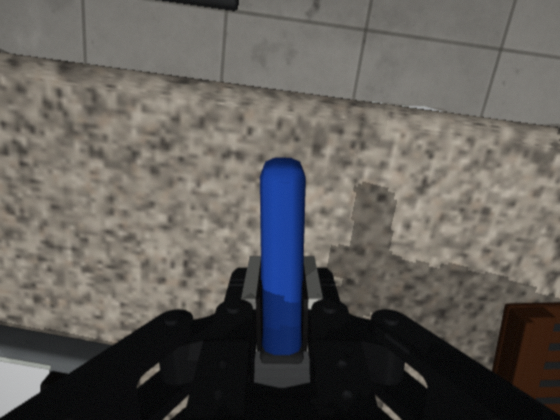

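The blade, crop (290,435) in side and (420,270) in scene, stands just in front of the rack's opening. I check blade height and tilt by depth.

```bash
python3 - <<'E'
from r import *
from station import bot
o=bot.get_obs(); R0=R.from_rotvec(o['tcp_rot']).as_matrix(); print(R0.round(3).tolist())
for n,roi in(('sideH',(215,188,240,201)),('sceneH',(224,240,246,256))):
    d=load(n); h=sat(d); x0,y0,x1,y1=roi
    m=np.zeros((420,560),np.uint8); s=h[y0:y1,x0:x1]; m[y0:y1,x0:x1]=((s[...,2]<(115 if 'side' in n else 150)))*255
    m=cv2.erode(m,np.ones((3,3))); v,u=np.nonzero(m); P=(dep(d,np.c_[u,v])-o['tcp_pos'])@R0*1000
    k=np.abs(P[:,1]-np.median(P[:,1]))<8; P=P[k]; A=np.c_[P[:,0]-70,P[:,2],np.ones(len(P))]; c=np.linalg.lstsq(A,P[:,1],rcond=None)[0]
    print(n,len(P),P.min(0).round(1),P.max(0).round(1),'down-at-centre',c[2].round(1),'tilt deg x,z',np.degrees(c[:2]).round(2))
    print(h[(y0+y1)//2,x0:x1,2].astype(int).tolist())
E
```

```text
[[0.992, 0.001, -0.127], [0.127, 0.001, 0.992], [0.001, -1.0, 0.001]]
sideH 134 [ 37.7  30.5 -33.2] [109.3  41.   23.6] down-at-centre 36.0 tilt deg x,z [0.95 0.84]
[77, 79, 80, 73, 82, 85, 84, 84, 83, 83, 82, 83, 84, 84, 85, 85, 85, 85, 86, 85, 84, 80, 86, 85, 92]
sceneH 165 [ 37.3  32.9 -28.6] [111.7  43.2  33.9] down-at-centre 38.2 tilt deg x,z [ 1.21 -0.75]
[130, 129, 130, 131, 130, 130, 132, 130, 130, 132, 131, 132, 131, 131, 130, 132, 131, 134, 133, 132, 136, 150]
```

>>> arm_command:
  motion:
    - {"travel": [0, 6, -1.1], "turn": [-0.001, 0.0015, -0.006], "grip": 10}
    - {"travel": [0, 11.5, -1.1], "turn": [-0.001, 0.0015, -0.008], "grip": 10}
    - {"travel": [0, 11.5, -1.1], "turn": [-0.001, 0.0015, -0.008], "grip": 10}
    - {"travel": [10, 11.5, -1.1], "turn": [-0.001, 0.0015, -0.008], "grip": 10}
    - {"travel": [20, 11.5, -1.1], "turn": [-0.001, 0.0015, -0.008], "grip": 10}
    - {"travel": [30, 11.5, -1.1], "turn": [-0.001, 0.0015, -0.008], "grip": 10}
    - {"travel": [40, 11.5, -1.1], "turn": [-0.001, 0.0015, -0.008], "grip": 10}
    - {"travel": [40, 11.5, -1.1], "turn": [-0.001, 0.0015, -0.008], "grip": 10}

```text
time_s: 9.05
tcp_pos: [0.4807, 0.3367, 0.0544]
tcp_rot: [-1.569, -0.105, 0.091]
wrist_force: [-0.8, 0.3, 0.0]
opening: 0.0155
```

```bash
python3 - <<'E'
from m import *
from station import bot
snap('side','I');snap('scene','I'); crop('sideI',190,140,290,215,8,'c11'); crop('sceneI',160,200,260,275,8,'c12')
print(bot.get_obs()['tcp_pos'],bot.get_obs()['wrist_force'])
E
```

```text
[0.47928569 0.33642899 0.05425985] [-0.34133233  0.05550603 -1.48952953]
```

View pics/c11.png

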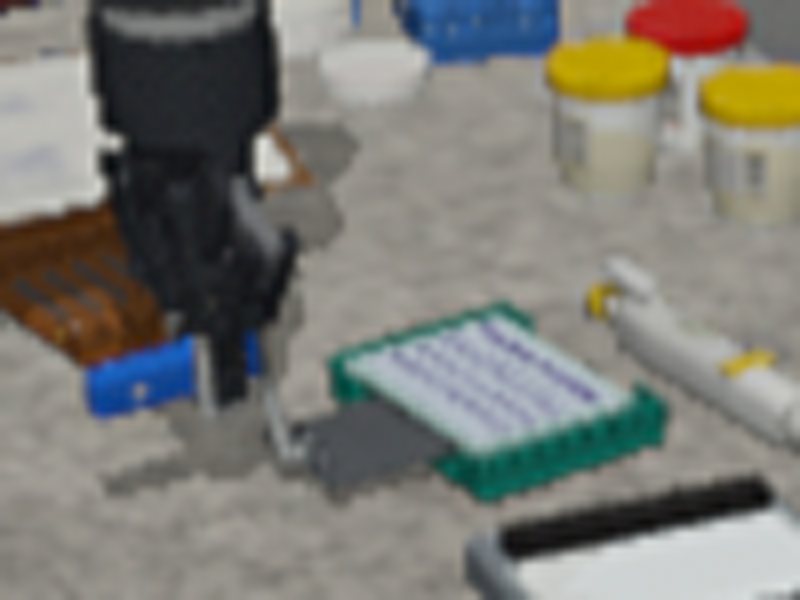

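View pics/c12.png

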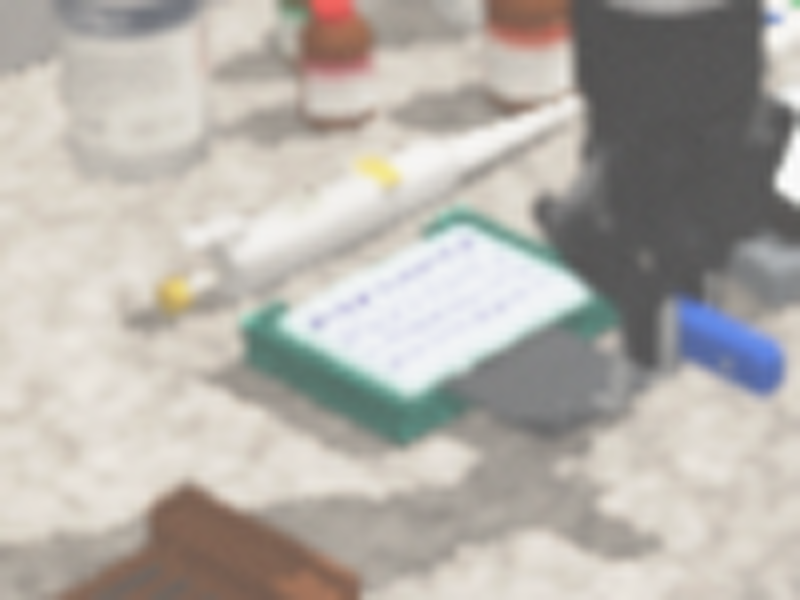

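The blade front has passed under the plate's front edge at side crop (420,430), with no contact force. Continue.

```bash
python3 - <<'E'
from h import *
C=np.array([.618,.3543]); y=np.radians(7.2); x=np.array([np.cos(y),np.sin(y)])
p=C-.089*x; to([*p,.0547],down(np.pi/2+y))
E
```

```text
travel [50.9 -0.   0.4] turn [ 0.0008 -0.0003  0.0077] | t 9.15
```

>>> arm_command:
  motion:
    - {"travel": [10, 0, 0.2], "turn": [0, 0, 0], "grip": 10}
    - {"travel": [20, 0, 0.4], "turn": [0, 0, 0], "grip": 10}
    - {"travel": [30, 0, 0.4], "turn": [0, 0, 0], "grip": 10}
    - {"travel": [40, 0, 0.4], "turn": [0, 0, 0], "grip": 10}
    - {"travel": [47, 0, 0.4], "turn": [0, 0, 0], "grip": 10}
    - {"travel": [50.5, 0, 0.4], "turn": [0, 0, 0], "grip": 10}
    - {"travel": [50.5, 0, 0.4], "turn": [0, 0, 0], "grip": 10}
    - {"travel": [50.5, 0, 0.4], "turn": [0, 0, 0], "grip": 10}

```text
time_s: 9.95
tcp_pos: [0.529, 0.3432, 0.0548]
tcp_rot: [-1.569, -0.105, 0.093]
wrist_force: [0.5, 0.3, -0.7]
opening: 0.0154
```

```bash
python3 - <<'E'
from m import *
from station import bot
snap('side','J');snap('scene','J'); crop('sideJ',200,140,300,215,8,'c13'); crop('sceneJ',160,200,260,275,8,'c14')
print(bot.get_obs()['tcp_pos'],bot.get_obs()['wrist_force'])
E
```

```text
[0.5288365  0.34324897 0.05488575] [ 0.21435591  0.83383829 -0.65252033]
```

View pics/c13.png

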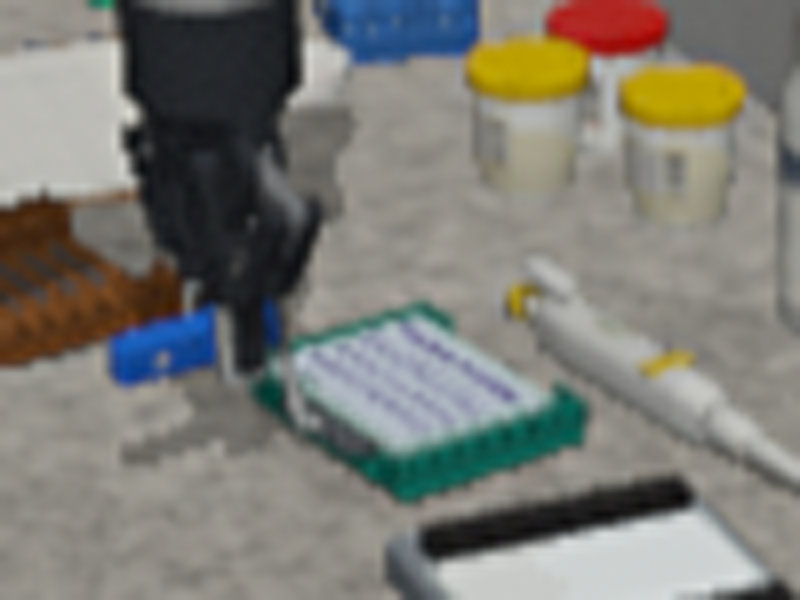

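View pics/c14.png

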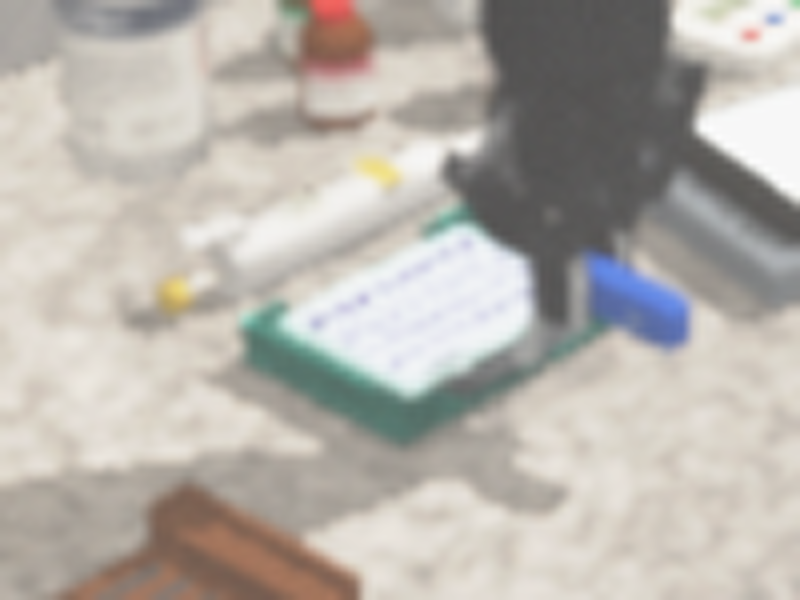

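>>> arm_command:
  motion:
    - {"travel": [0, -2, 0], "turn": [0, 0, 0], "grip": 10}
    - {"travel": [0, -3, 0], "turn": [0, 0, 0], "grip": 10}
    - {"travel": [0, -4, 0], "turn": [0, 0, 0], "grip": 10}
    - {"travel": [0, -5, 0], "turn": [0, 0, 0], "grip": 10}
    - {"travel": [0, -6, 0], "turn": [0, 0, 0], "grip": 10}
    - {"travel": [0, -7, 0], "turn": [0, 0, 0], "grip": 10}
    - {"travel": [0, -8, 0], "turn": [0, 0, 0], "grip": 10}
    - {"travel": [0, -9, 0], "turn": [0, 0, 0], "grip": 10}
    - {"travel": [0, -10, 0], "turn": [0, 0, 0], "grip": 10}
    - {"travel": [0, -10, 0], "turn": [0, 0, 0], "grip": 10}
    - {"travel": [0, -10, 0], "turn": [0, 0, 0], "grip": 10}

```text
time_s: 11.15
tcp_pos: [0.5291, 0.3433, 0.0649]
tcp_rot: [-1.569, -0.105, 0.092]
wrist_force: [0.6, -0.2, -1.9]
opening: 0.0147
```

```bash
python3 - <<'E'
from m import *
from station import bot
snap('side','K');snap('scene','K'); crop('sideK',200,140,300,215,8,'c15'); crop('sceneK',160,200,260,275,8,'c16')
print(bot.get_obs()['tcp_pos'],bot.get_obs()['wrist_force'],bot.get_obs()['wrist_torque'])
E
```

```text
[0.52907347 0.34323666 0.06482176] [ 0.57809111  0.60784258 -1.27883676] [-0.03732802  0.12345705 -0.00316881]
```

View pics/c15.png

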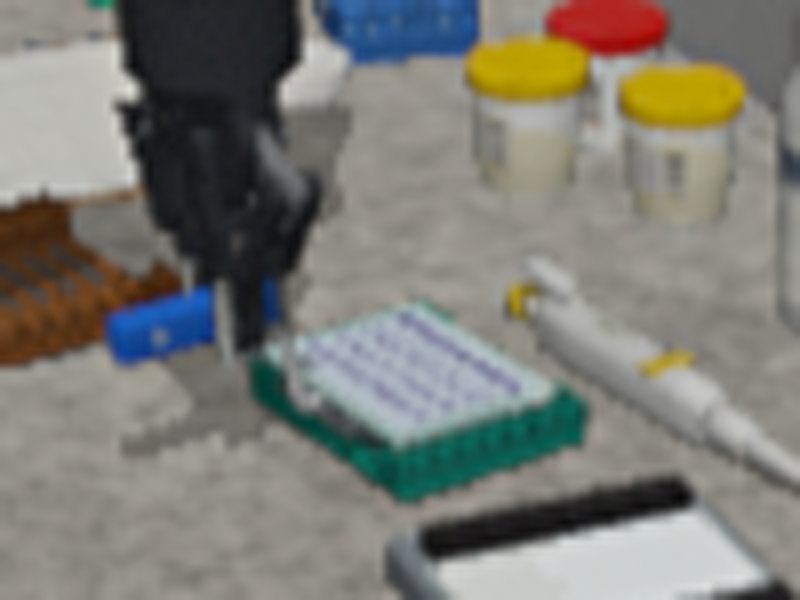

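View pics/c16.png

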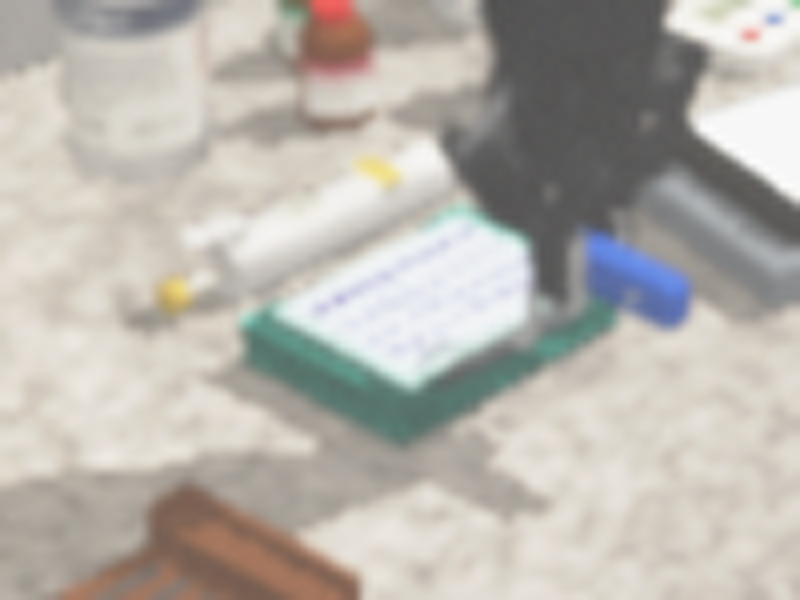

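The plate has risen about 4–5 mm, clear of the ledges at the near corner (400,440) in side. I keep lifting slowly.

>>> arm_command:
  motion:
    - {"travel": [0, -2, 0], "turn": [0, 0, 0], "grip": 10}
    - {"travel": [0, -4, 0], "turn": [0, 0, 0], "grip": 10}
    - {"travel": [0, -7, 0], "turn": [0, 0, 0], "grip": 10}
    - {"travel": [0, -10, 0], "turn": [0, 0, 0], "grip": 10}
    - {"travel": [0, -14, 0], "turn": [0, 0, 0], "grip": 10}
    - {"travel": [0, -18, 0], "turn": [0, 0, 0], "grip": 10}
    - {"travel": [0, -22, 0], "turn": [0, 0, 0], "grip": 10}
    - {"travel": [0, -26, 0], "turn": [0, 0, 0], "grip": 10}
    - {"travel": [0, -30, 0], "turn": [0, 0, 0], "grip": 10}
    - {"travel": [0, -34, 0], "turn": [0, 0, 0], "grip": 10}
    - {"travel": [0, -38, 0], "turn": [0, 0, 0], "grip": 10}
    - {"travel": [0, -42, 0], "turn": [0, 0, 0], "grip": 10}
    - {"travel": [0, -46, 0], "turn": [0, 0, 0], "grip": 10}
    - {"travel": [0, -49, 0], "turn": [0, 0, 0], "grip": 10}
    - {"travel": [0, -50, 0], "turn": [0, 0, 0], "grip": 10}
    - {"travel": [0, -50, 0], "turn": [0, 0, 0], "grip": 10}

```text
time_s: 12.85
tcp_pos: [0.5288, 0.3433, 0.115]
tcp_rot: [-1.569, -0.105, 0.092]
wrist_force: [0.5, -0.0, -1.5]
opening: 0.0151
```

```bash
python3 - <<'E'
from m import *
from station import bot
snap('side','L');snap('scene','L'); crop('sideL',200,120,300,195,8,'c17'); crop('sceneL',160,170,260,245,8,'c18')
print(bot.get_obs()['tcp_pos'],bot.get_obs()['tcp_rot'],bot.get_obs()['wrist_force'],bot.get_obs()['wrist_torque'])
E
```

```text
[0.52861737 0.34317388 0.11470826] [-1.56888948 -0.10486259  0.09253516] [-0.11917645 -0.37319285 -1.89302449] [-0.02716183  0.1539047   0.00213857]
```

View pics/c17.png

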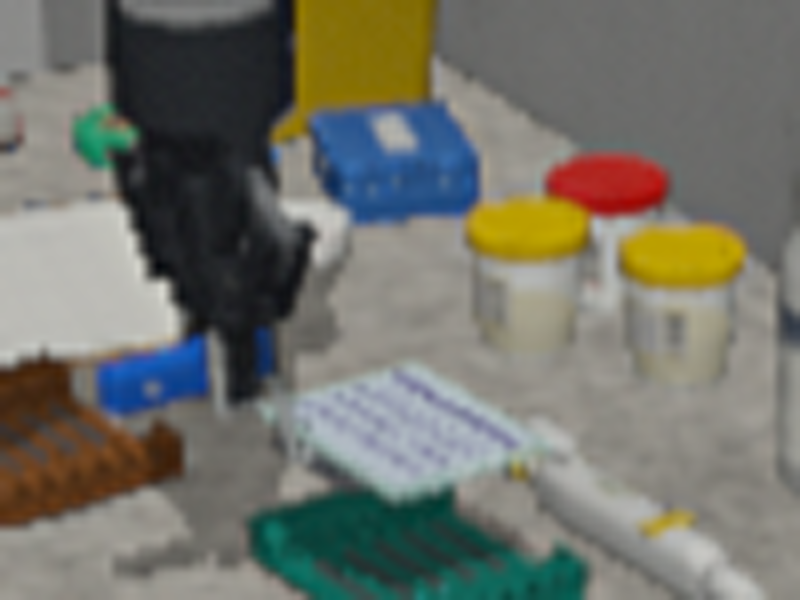

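View pics/c18.png

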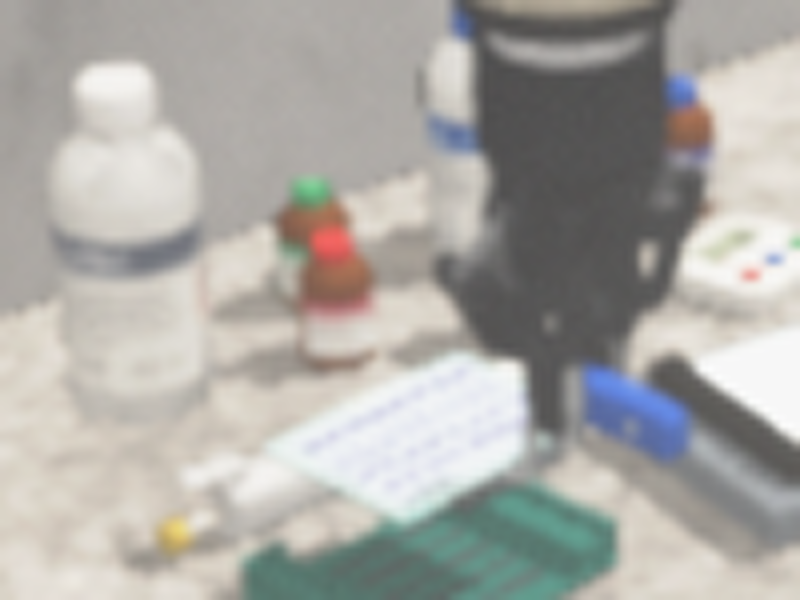

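The plate is out of the rack and riding on the blade. I measure its pose and level on the lifter.

```bash
python3 - <<'E'
from r import *
from station import bot
o=bot.get_obs(); R0=R.from_rotvec(o['tcp_rot']).as_matrix()
S=load('sideL');C=load('sceneL')
s=np.array([(275,405),(405,362),(545,445)])/8+[200,120]; c=np.array([(400,522),(268,445),(455,352)])/8+[160,170]
T=tri(S,s,C,c); print(T.round(4)); print(((T[:,:3]-o['tcp_pos'])@R0*1000).round(1))
for n,d,poly in(('side',S,[(290,405),(400,370),(520,440),(400,485)]),('scene',C,[(300,440),(450,365),(515,375),(510,450),(410,505)])):
    off=[200,120] if n=='side' else [160,170]
    m=np.zeros((420,560),np.uint8); cv2.fillPoly(m,[(np.array(poly)/8+off).round().astype(np.int32)],255); m=cv2.erode(m,np.ones((3,3)))
    v,u=np.nonzero(m); P=(dep(d,np.c_[u,v])-o['tcp_pos'])@R0*1000; k=np.abs(P[:,1]-np.median(P[:,1]))<10; P=P[k]
    q=np.linalg.lstsq(np.c_[P[:,0]-90,P[:,2],np.ones(len(P))],P[:,1],rcond=None)[0]; print(n,len(P),'down',q[2].round(1),'tilt',np.degrees(q[:2]).round(2))
E
```

```text
[[0.5756 0.4016 0.0768 0.0104]
 [0.648  0.4137 0.0816 0.0023]
 [0.6632 0.3071 0.0803 0.0015]]
[[ 53.6  38.3  52.1]
 [127.   34.1  55. ]
 [128.7  35.5 -52.6]]
side 161 down 31.6 tilt [0.6  0.36]
scene 203 down 34.1 tilt [ 0.78 -0.67]
```

```bash
python3 - <<'E'
from h import *
W=np.array([.6056,.1494]); y=np.radians(-5.65); e=np.array([np.cos(y),np.sin(y)])
p=W-.0895*e; Rw=down(np.pi/2+y)@R.from_rotvec([0,0,-.01]).as_matrix(); to([*p,.115],Rw)
E
```

```text
travel [ -35.2   -0.4 -182. ] turn [-0.0012  0.2243 -0.0021] | t 12.95
```

>>> arm_command:
  motion:
    - {"travel": [-1, -1, -4], "turn": [0, 0.005, 0], "grip": 10}
    - {"travel": [-2.5, -2, -12], "turn": [0, 0.015, 0], "grip": 10}
    - {"travel": [-5, -3, -24], "turn": [0, 0.03, 0], "grip": 10}
    - {"travel": [-8, -4, -38], "turn": [0, 0.047, 0], "grip": 10}
    - {"travel": [-11, -5, -53], "turn": [0, 0.065, 0], "grip": 10}
    - {"travel": [-14, -5, -68], "turn": [0, 0.084, 0], "grip": 10}
    - {"travel": [-17, -5, -83], "turn": [-0.001, 0.103, 0], "grip": 10}
    - {"travel": [-20, -5, -98], "turn": [-0.001, 0.122, -0.001], "grip": 10}
    - {"travel": [-23, -5, -113], "turn": [-0.001, 0.141, -0.001], "grip": 10}
    - {"travel": [-26, -5, -128], "turn": [-0.001, 0.16, -0.002], "grip": 10}
    - {"travel": [-28.5, -5, -142], "turn": [-0.001, 0.178, -0.002], "grip": 10}
    - {"travel": [-31, -5, -155], "turn": [-0.001, 0.194, -0.002], "grip": 10}
    - {"travel": [-33, -5, -167], "turn": [-0.001, 0.208, -0.002], "grip": 10}
    - {"travel": [-34.5, -5, -176], "turn": [-0.001, 0.218, -0.002], "grip": 10}
    - {"travel": [-35, -5, -181], "turn": [-0.001, 0.223, -0.002], "grip": 10}
    - {"travel": [-35, -5, -182], "turn": [-0.001, 0.2243, -0.002], "grip": 10}
    - {"travel": [-35, -5, -182], "turn": [-0.001, 0.2243, -0.002], "grip": 10}
    - {"travel": [-35, -5, -182], "turn": [-0.001, 0.2243, -0.002], "grip": 10}

```text
time_s: 14.75
tcp_pos: [0.5168, 0.1586, 0.1196]
tcp_rot: [-1.57, 0.069, -0.085]
wrist_force: [-0.0, -0.8, -2.7]
opening: 0.0148
```

```bash
python3 - <<'E'
from m import *
from station import bot
snap('side','M');snap('scene','M');snap('wrist','M'); crop('sideM',225,150,325,225,8,'c19'); crop('sceneM',200,180,300,255,8,'c20')
o=bot.get_obs();print(o['tcp_pos'],o['tcp_rot'],R.from_rotvec(o['tcp_rot']).as_matrix().round(4).tolist())
W=np.array([.6056,.1494]); y=np.radians(-5.65); e=np.array([np.cos(y),np.sin(y)])
p=W-.0895*e; Rw=down(np.pi/2+y)@R.from_rotvec([0,0,-.01]).as_matrix(); to([*p,.115],Rw)
E
```

```text
[0.51670167 0.15862812 0.11969064] [-1.56954034  0.06912872 -0.08487093] [[0.9951, 0.01, 0.0979], [-0.0979, -0.0006, 0.9952], [0.01, -0.9999, 0.0004]]
travel [-0.2  4.7 -0.4] turn [-0.0004  0.0006  0.    ] | t 14.9
```

View pics/c19.png

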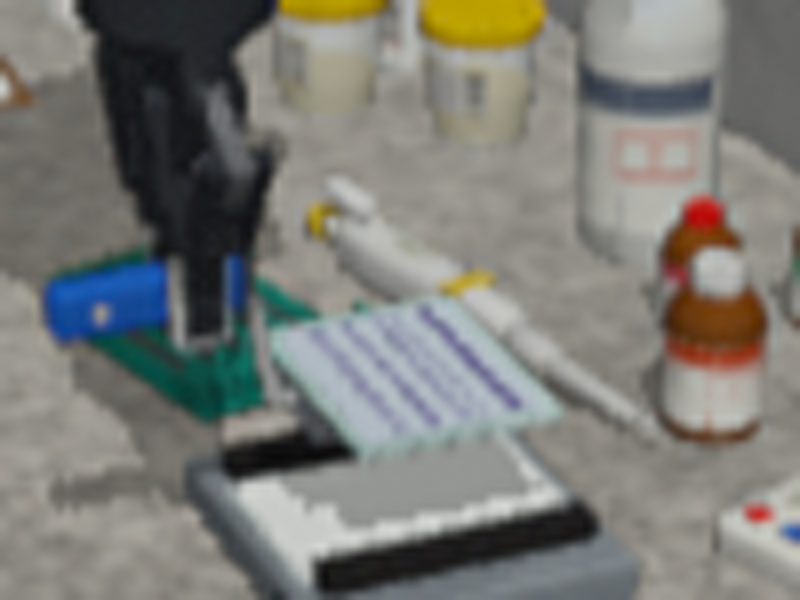

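View pics/c20.png

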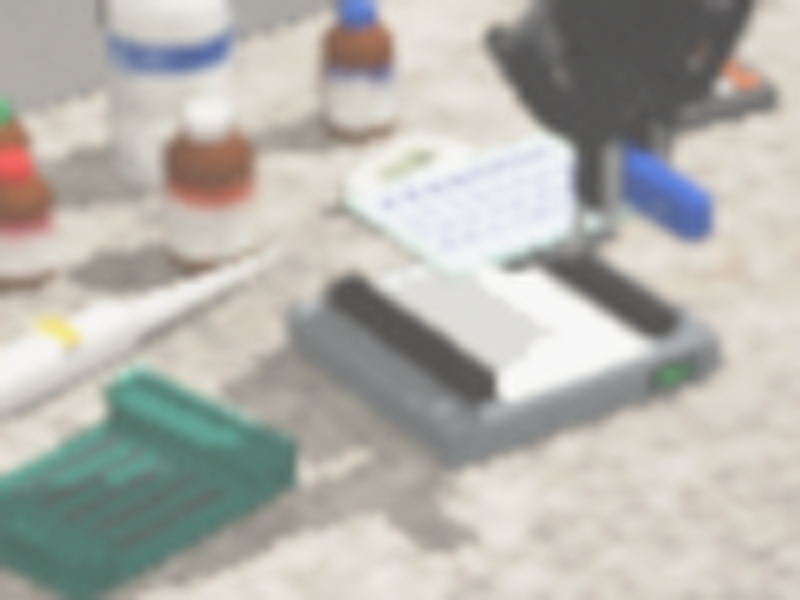

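View pics/wristM.png

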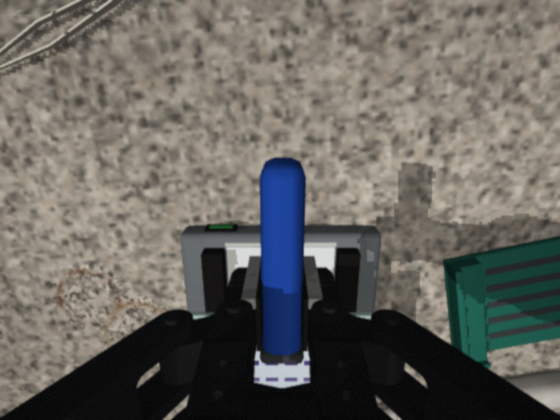

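```bash
python3 - <<'E'
from r import *
crop('wristM',170,215,390,400,3.6,'c21')
E
```

```text
(no output)
```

View pics/c21.png

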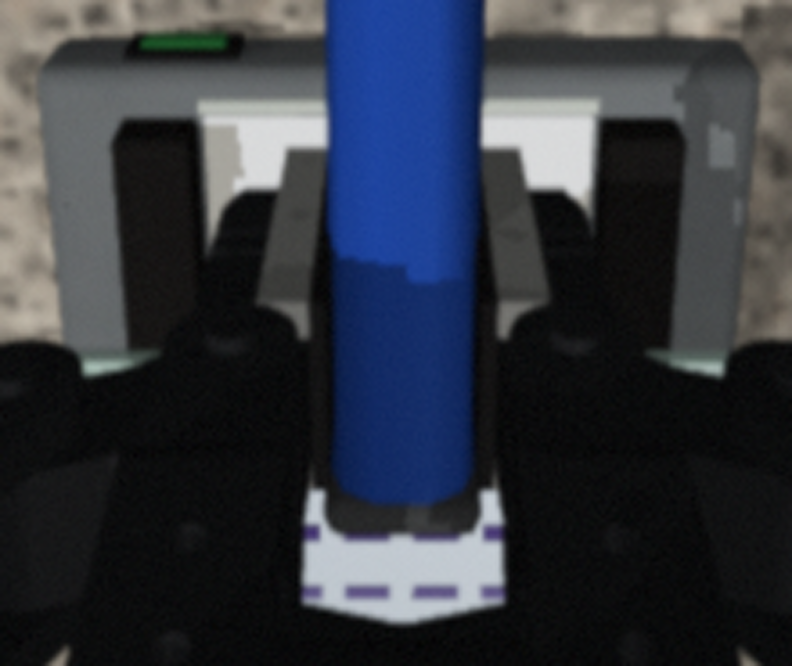

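```bash
python3 - <<'E'
from r import *
from station import bot
M=load('wristM'); o=bot.get_obs()
W=np.array([.6056,.1494]); y=np.radians(-5.65); e=np.array([np.cos(y),np.sin(y)]); n=np.array([-e[1],e[0]])
h=sat(M)
print('cols',h[300:320,195,2].astype(int).tolist(),h[300:320,368,2].astype(int).tolist())
print('rail', h[240:256,212,2].astype(int).tolist(),h[240:256,350,2].astype(int).tolist())
def rel(p,z): 
    q=plane(M,p,z)[0,:2]-W; return np.round([q@e*1000,q@n*1000],1)
print('plate front corners',[rel(p,.0835) for p in((192.8,312.5),(371.6,312.5))],'expect -42,+-55')
print('rail front',[rel(p,.025) for p in((213,248.3),(348,248.3))],'expect -58')
a=h[270,190:240,2].astype(int).tolist(); b=h[260,325:375,2].astype(int).tolist(); print(a,b)
print('rail outer top',[rel(p,.037) for p in((203,270),(359.5,270))],'expect +-57')
E
```

```text
cols [103, 106, 104, 105, 106, 106, 106, 105, 107, 106, 103, 99, 96, 95, 112, 148, 179, 182, 149, 82] [79, 78, 78, 77, 78, 76, 77, 75, 76, 75, 75, 78, 86, 92, 106, 136, 168, 175, 144, 77]
rail [110, 110, 111, 109, 110, 112, 105, 79, 38, 14, 8, 10, 10, 14, 21, 21] [113, 114, 114, 113, 115, 115, 110, 82, 34, 13, 5, 11, 11, 15, 18, 21]
plate front corners [array([-42.3, -51.9]), array([-42.4,  54.6])] expect -42,+-55
rail front [array([-56.7, -49.8]), array([-56.7,  50.3])] expect -58
[109, 107, 105, 108, 106, 108, 107, 107, 108, 108, 106, 92, 53, 24, 21, 17, 22, 22, 23, 23, 21, 22, 24, 19, 23, 21, 23, 21, 20, 21, 22, 19, 17, 9, 9, 22, 54, 101, 149, 165, 166, 165, 155, 130, 87, 48, 25, 19, 13, 14] [217, 218, 218, 218, 219, 219, 219, 216, 205, 151, 95, 42, 16, 17, 19, 21, 20, 19, 24, 22, 24, 24, 22, 21, 21, 23, 24, 20, 20, 23, 21, 22, 22, 21, 31, 57, 71, 74, 76, 75, 77, 84, 103, 110, 111, 111, 109, 110, 107, 91]
rail outer top [array([-45.2, -55.5]), array([-45.3,  57.1])] expect +-57
```

Wrist M: the box and rails are symmetric about u≈281 and the front edge is level. The plate's front corners measure about -42 mm from the window centre, as they should. I lower gently.

>>> arm_command:
  motion:
    - {"travel": [0, 4, 0], "turn": [0, 0, 0], "grip": 10}
    - {"travel": [0, 10, 0], "turn": [0, 0, 0], "grip": 10}
    - {"travel": [0, 17, 0], "turn": [0, 0, 0], "grip": 10}
    - {"travel": [0, 24, 0], "turn": [0, 0, 0], "grip": 10}
    - {"travel": [0, 30, 0], "turn": [0, 0, 0], "grip": 10}
    - {"travel": [0, 34, 0], "turn": [0, 0, 0], "grip": 10}
    - {"travel": [0, 36, 0], "turn": [0, 0, 0], "grip": 10}
    - {"travel": [0, 37, 0], "turn": [0, 0, 0], "grip": 10}
    - {"travel": [0, 38, 0], "turn": [0, 0, 0], "grip": 10}
    - {"travel": [0, 39, 0], "turn": [0, 0, 0], "grip": 10}
    - {"travel": [0, 40, 0], "turn": [0, 0, 0], "grip": 10}
    - {"travel": [0, 41, 0], "turn": [0, 0, 0], "grip": 10}
    - {"travel": [0, 42, 0], "turn": [0, 0, 0], "grip": 10}
    - {"travel": [0, 43, 0], "turn": [0, 0, 0], "grip": 10}
    - {"travel": [0, 44, 0], "turn": [0, 0, 0], "grip": 10}
    - {"travel": [0, 45, 0], "turn": [0, 0, 0], "grip": 10}
    - {"travel": [0, 46, 0], "turn": [0, 0, 0], "grip": 10}
    - {"travel": [0, 47, 0], "turn": [0, 0, 0], "grip": 10}
    - {"travel": [0, 47, 0], "turn": [0, 0, 0], "grip": 10}
    - {"travel": [0, 47, 0], "turn": [0, 0, 0], "grip": 10}

```text
time_s: 16.9
tcp_pos: [0.5172, 0.1583, 0.0728]
tcp_rot: [-1.57, 0.069, -0.085]
wrist_force: [0.0, -0.2, -0.7]
opening: 0.015
```

```bash
python3 - <<'E'
from m import *
from station import bot
snap('side','N');snap('scene','N');snap('wrist','N'); crop('sideN',225,170,325,245,8,'c22'); crop('sceneN',210,180,310,255,8,'c23'); crop('wristN',170,215,390,400,3.6,'c24')
o=bot.get_obs();print(o['tcp_pos'],o['wrist_force'],o['wrist_torque'])
E
```

```text
[0.51726808 0.15828172 0.07277925] [0.00434712 0.08191575 0.78862654] [-0.04033143  0.0681309  -0.01321311]
```

View pics/c22.png

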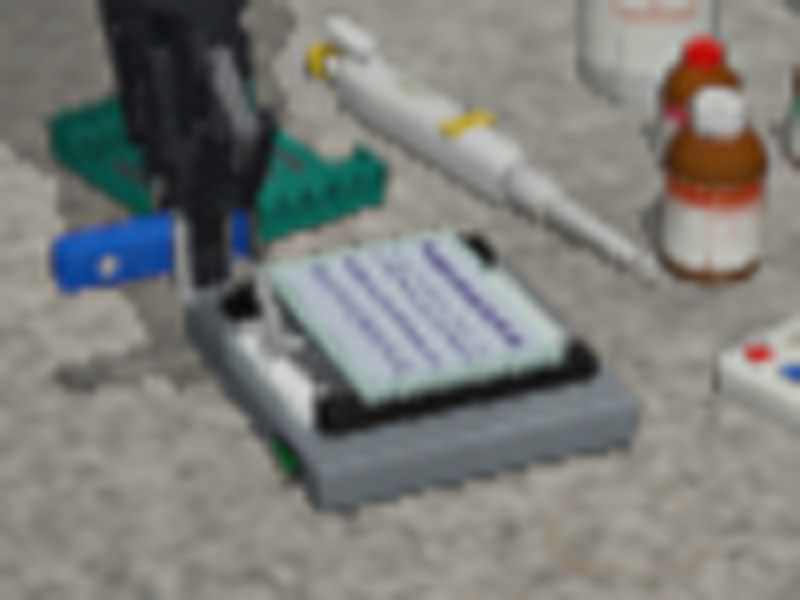

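View pics/c23.png

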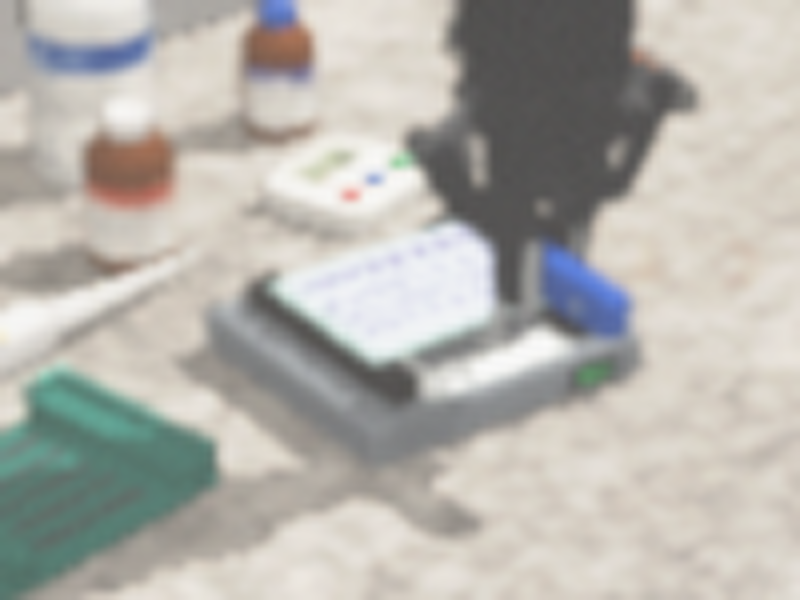

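View pics/c24.png

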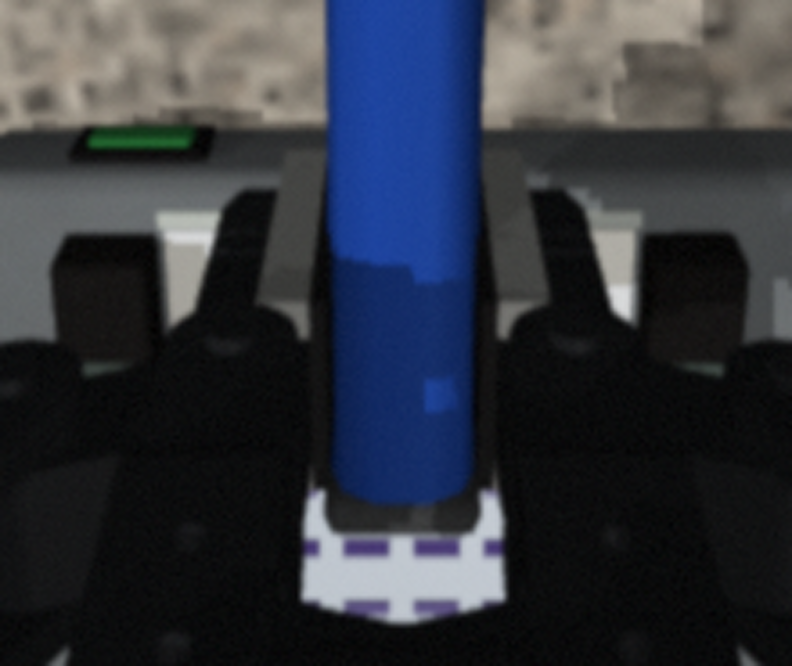

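The plate rests on both rails. It dropped about 4 mm relative to the lifter and the load torque fell. I lower 1 mm more and draw the lifter straight out.

>>> arm_command:
  motion:
    - {"travel": [0, 0.8, 0], "turn": [0, 0, 0], "grip": 10}
    - {"travel": [-4, 0.8, 0], "turn": [0, 0, 0], "grip": 10}
    - {"travel": [-10, 0.7, 0], "turn": [0, 0, 0], "grip": 10}
    - {"travel": [-18, 0.6, 0], "turn": [0, 0, 0], "grip": 10}
    - {"travel": [-26, 0.5, 0], "turn": [0, 0, 0], "grip": 10}
    - {"travel": [-34, 0.5, 0], "turn": [0, 0, 0], "grip": 10}
    - {"travel": [-42, 0.4, 0], "turn": [0, 0, 0], "grip": 10}
    - {"travel": [-50, 0.3, 0], "turn": [0, 0, 0], "grip": 10}
    - {"travel": [-58, 0.2, 0], "turn": [0, 0, 0], "grip": 10}
    - {"travel": [-66, 0.1, 0], "turn": [0, 0, 0], "grip": 10}
    - {"travel": [-75, 0, 0], "turn": [0, 0, 0], "grip": 10}
    - {"travel": [-85, 0, 0], "turn": [0, 0, 0], "grip": 10}
    - {"travel": [-97, 0, 0], "turn": [0, 0, 0], "grip": 10}
    - {"travel": [-110, 0, 0], "turn": [0, 0, 0], "grip": 10}
    - {"travel": [-120, 0, 0], "turn": [0, 0, 0], "grip": 10}
    - {"travel": [-120, 0, 0], "turn": [0, 0, 0], "grip": 10}
    - {"travel": [-120, 0, 0], "turn": [0, 0, 0], "grip": 10}

```text
time_s: 18.75
tcp_pos: [0.3979, 0.1702, 0.0717]
tcp_rot: [-1.569, 0.069, -0.086]
wrist_force: [-0.3, 0.5, -1.1]
opening: 0.0154
```

```bash
python3 - <<'E'
from m import *
from station import bot
snap('side','O');snap('scene','O'); crop('sideO',205,165,325,255,6.6,'c25'); crop('sceneO',210,180,310,255,8,'c26')
o=bot.get_obs();print(o['tcp_pos'],o['wrist_force'],o['wrist_torque'])
E
```

```text
[0.39828555 0.17017228 0.07163623] [-1.00624426  0.16334656 -1.83835972] [-0.02384119  0.03951576 -0.03926912]
```

View pics/c25.png

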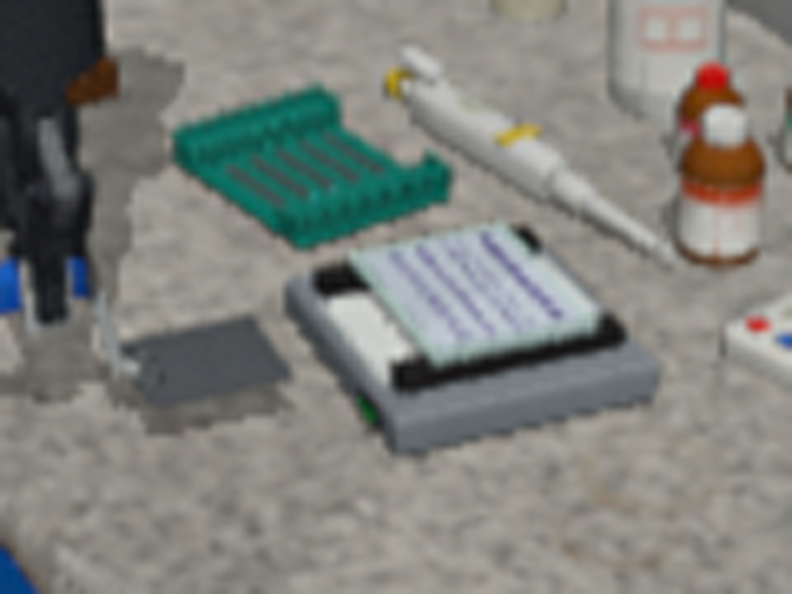

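View pics/c26.png

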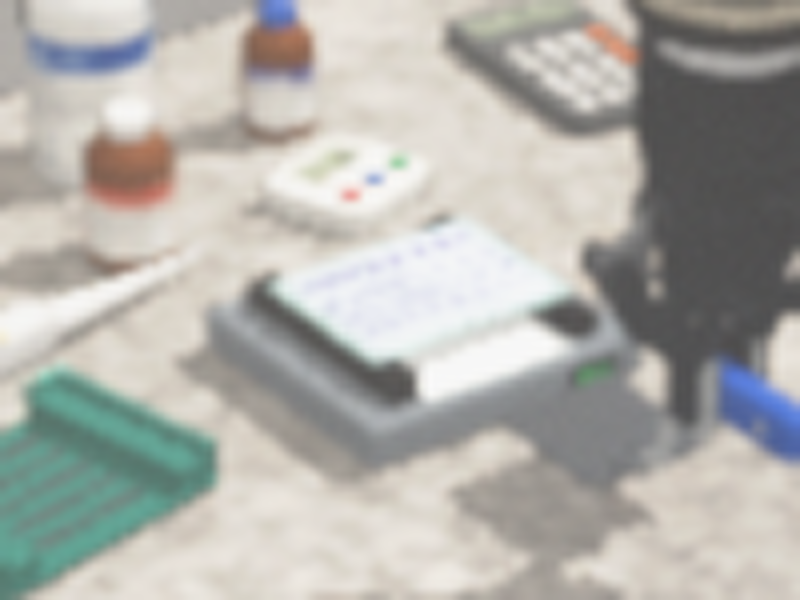

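```bash
python3 - <<'E'
from h import *
to([.50,.33,.25],down(np.pi/2))
E
```

```text
travel [  87.4 -177.4  169.2] turn [ 0.     -0.0986  0.0106] | t 18.85
```

>>> arm_command:
  motion:
    - {"travel": [-5, -25, 0], "turn": [0, 0, 0.005], "grip": 10}
    - {"travel": [-5, -65, 0], "turn": [0, 0, 0.01], "grip": 10}
    - {"travel": [0, -100, 30], "turn": [0, -0.03, 0.01], "grip": 10}
    - {"travel": [15, -135, 65], "turn": [0, -0.06, 0.01], "grip": 10}
    - {"travel": [40, -165, 105], "turn": [0, -0.09, 0.01], "grip": 10}
    - {"travel": [65, -177, 140], "turn": [0, -0.098, 0.01], "grip": 10}
    - {"travel": [87, -177, 169], "turn": [0, -0.098, 0.01], "grip": 10}
    - {"travel": [87, -177, 169], "turn": [0, -0.098, 0.01], "grip": 10}
    - {"travel": [87, -177, 169], "turn": [0, -0.098, 0.01], "grip": 10}
    - {"travel": [87, -177, 169], "turn": [0, -0.098, 0.01], "grip": 10}
    - {"travel": [87, -177, 169], "turn": [0, -0.098, 0.01], "grip": 10}

```text
time_s: 19.95
tcp_pos: [0.4988, 0.3291, 0.2499]
tcp_rot: [-1.571, 0.001, -0.001]
wrist_force: [0.2, -0.2, -0.3]
opening: 0.0151
```

```bash
python3 - <<'E'
from m import *
from station import bot
snap('wrist','P');snap('side','P'); crop('wristP',40,200,240,350,4,'c27'); crop('sideP',230,190,320,250,8.8,'c28')
o=bot.get_obs();print(o['tcp_pos'],o['wrist_force'])
E
```

```text
[0.49895391 0.32921416 0.25003707] [-0.78659171 -0.03340064 -0.99270049]
```

View pics/wristP.png

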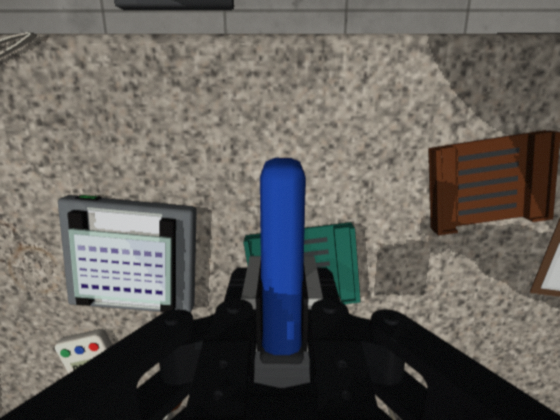

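View pics/c28.png

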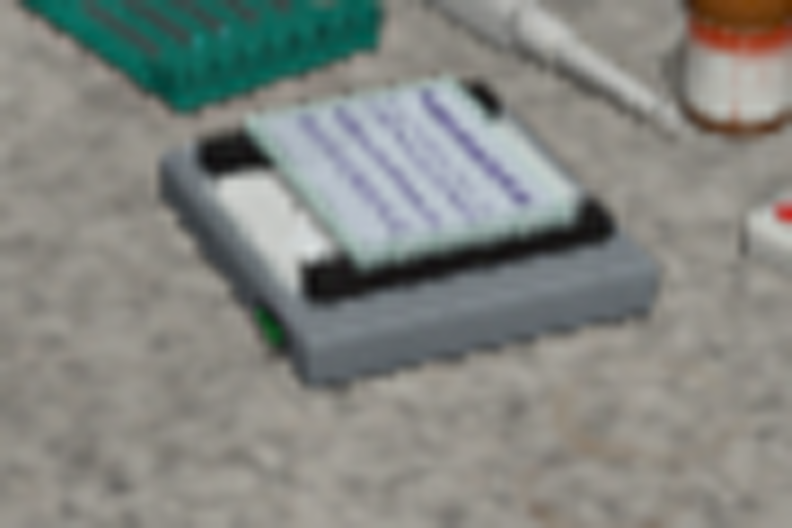

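Wrist P: the plate at (120,268) lies on the rails square, but perhaps too far back, since the front rail ends are longer. I measure it.

View pics/c27.png

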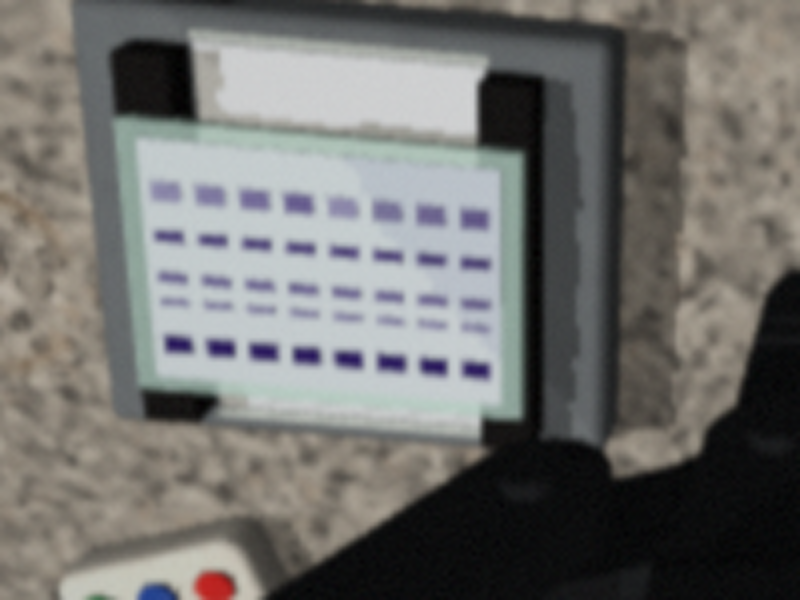

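```bash
python3 - <<'E'
from r import *
d=load('wristP'); h=sat(d)
for u in (78,165,168): print(u,h[205:245,u,2].astype(int).tolist(),'|',h[285:315,u,2].astype(int).tolist())
for u in (100,120,150): print(u,'plate front 220:',h[222:242,u,2].astype(int).tolist(), 'back 285:',h[290:315,u,2].astype(int).tolist())
for v in (255,275): print(v,h[v,62:80,2].astype(int).tolist(),'|',h[v,160:200,2].astype(int).tolist())
E
```

```text
78 [109, 108, 108, 104, 80, 41, 16, 11, 15, 22, 22, 21, 19, 23, 21, 23, 22, 22, 21, 22, 22, 22, 24, 37, 76, 125, 155, 164, 164, 175, 190, 202, 204, 204, 204, 203, 204, 204, 203, 196] | [182, 183, 180, 179, 176, 174, 172, 170, 167, 164, 157, 135, 89, 40, 23, 23, 20, 19, 26, 51, 101, 134, 145, 148, 150, 147, 137, 118, 111, 116]
165 [47, 50, 55, 70, 82, 94, 99, 103, 103, 104, 104, 98, 74, 36, 11, 12, 15, 21, 21, 23, 22, 22, 18, 19, 21, 23, 22, 21, 20, 16, 25, 45, 86, 134, 159, 165, 163, 162, 160, 161] | [174, 178, 175, 174, 178, 181, 182, 182, 183, 182, 181, 181, 182, 182, 181, 180, 173, 166, 157, 121, 57, 24, 22, 23, 22, 23, 18, 14, 15, 12]
168 [48, 48, 53, 63, 79, 90, 97, 102, 102, 104, 104, 100, 79, 43, 16, 11, 14, 20, 22, 22, 21, 23, 21, 21, 20, 20, 22, 21, 17, 21, 21, 33, 69, 123, 157, 165, 166, 165, 165, 166] | [163, 165, 164, 165, 164, 164, 165, 165, 163, 164, 165, 164, 164, 164, 165, 163, 161, 163, 158, 120, 62, 26, 22, 21, 22, 19, 12, 12, 13, 11]
100 plate front 220: [205, 207, 206, 205, 205, 202, 190, 171, 152, 142, 161, 186, 192, 192, 191, 195, 204, 205, 206, 206] back 285: [
[... 480 characters left out ...]
182, 193, 193, 187, 187] back 285: [122, 98, 104, 135, 176, 202, 206, 207, 206, 203, 204, 205, 202, 204, 200, 185, 175, 174, 149, 119, 108, 123, 141, 150, 148]
255 [144, 120, 106, 108, 107, 107, 109, 110, 127, 155, 163, 164, 166, 178, 196, 203, 204, 205] | [133, 146, 176, 194, 189, 161, 160, 165, 166, 156, 118, 61, 21, 9, 7, 26, 57, 68, 69, 68, 67, 68, 68, 75, 96, 104, 108, 105, 102, 93, 80, 64, 47, 38, 41, 58, 82, 92, 94, 95]
275 [152, 134, 112, 102, 105, 108, 107, 106, 108, 111, 131, 159, 164, 163, 168, 182, 195, 198] | [153, 159, 169, 191, 189, 163, 162, 165, 166, 153, 108, 53, 20, 6, 5, 29, 56, 68, 69, 69, 70, 70, 71, 74, 98, 103, 105, 106, 99, 87, 72, 55, 42, 37, 42, 66, 84, 94, 97, 99]
```

```bash
python3 - <<'E'
from r import *
d=load('wristP')
W=np.array([.6056,.1494]); y=np.radians(-5.65); e=np.array([np.cos(y),np.sin(y)]); n=np.array([-e[1],e[0]])
def rel(p,z): 
    q=plane(d,p,z)[:,:2]-W; return (np.c_[q@e,q@n]*1000).round(1).tolist()
z=.041
F=edge(d,(74,222),(165,230),1,(0,1),1,1,z) if 0 else None
fr=[(78,229.5),(165,237.6),(168,237.8)]; bk=[(78,297.0),(165,304.6),(168,304.6)]
print('plate front',rel(fr,z)); print('plate back',rel(bk,z))
print('rail front base',rel([(78,209.3),(165,217.4),(168,217.6)],.025))
print('rail back top',rel([(78,304.7)],.037), rel([(165,310.5)],.037))
print('left plate',rel([(70,255),(72,275)],z),'right plate',rel([(170.5,255),(170.3,275)],z),'right rail outer top',rel([(175.6,255),(175.5,275)],.037))
S=load('sideP')
def relS(p,z):
    q=plane(S,np.array(p)/8.8+[230,190],z)[:,:2]-W; return (np.c_[q@e,q@n]*1000).round(1).tolist()
print('side plate FL,FR,BR,BL',relS([(250,120),(362,268),(582,215),(452,78)],.041))
print('side near rail top front, back',relS([(305,263),(612,212)],.037), 'far rail front',relS([(200,145)],.037),'far back',relS([(490,88)],.037))
E
```

```text
plate front [[-40.8, -43.6], [-40.4, 49.7], [-40.5, 52.9]]
plate back [[43.7, -50.3], [44.1, 49.3], [43.7, 52.8]]
rail front base [[-57.7, -51.0], [-57.6, 44.7], [-57.6, 48.0]]
rail back top [[56.9, -53.5]] [[55.0, 48.0]]
left plate [[-9.3, -54.8], [15.6, -54.7]] right plate [[-20.1, 55.6], [4.8, 55.4]] right rail outer top [[-18.6, 60.1], [6.6, 60.1]]
side plate FL,FR,BR,BL [[-37.0, 54.9], [-40.7, -60.2], [44.9, -57.1], [45.0, 55.9]]
side near rail top front, back [[-55.0, -43.0], [58.8, -53.1]] far rail front [[-58.2, 51.1]] far back [[58.0, 49.7]]
```

The plate is about 2 mm back of centre, 0.4 mm sideways and square within 0.3 mm, which I accept. I return the lifter to its original spot.

```bash
python3 - <<'E'
from h import *
Rw=down(np.pi/2-.136)@R.from_rotvec([0,0,-.01]).as_matrix(); to([.541,-.112,.10],Rw)
E
```

```text
travel [  42.4  150.  -441.2] turn [-0.0008  0.1349 -0.0093] | t 20.05
```

>>> arm_command:
  motion:
    - {"travel": [4, 0, -30], "turn": [0, 0.01, 0], "grip": 10}
    - {"travel": [8, 0, -75], "turn": [0, 0.025, 0], "grip": 10}
    - {"travel": [12, 0, -120], "turn": [0, 0.04, -0.002], "grip": 10}
    - {"travel": [16, 0, -165], "turn": [0, 0.055, -0.004], "grip": 10}
    - {"travel": [20, 0, -210], "turn": [0, 0.07, -0.006], "grip": 10}
    - {"travel": [24, 0, -255], "turn": [0, 0.085, -0.009], "grip": 10}
    - {"travel": [28, 0, -300], "turn": [0, 0.1, -0.009], "grip": 10}
    - {"travel": [32, 0, -345], "turn": [0, 0.115, -0.009], "grip": 10}
    - {"travel": [36, 10, -390], "turn": [0, 0.13, -0.009], "grip": 10}
    - {"travel": [40, 30, -425], "turn": [-0.001, 0.135, -0.009], "grip": 10}
    - {"travel": [42.4, 70, -441], "turn": [-0.001, 0.135, -0.009], "grip": 10}
    - {"travel": [42.4, 110, -441], "turn": [-0.001, 0.135, -0.009], "grip": 10}
    - {"travel": [42.4, 140, -441], "turn": [-0.001, 0.135, -0.009], "grip": 10}
    - {"travel": [42.4, 150, -441], "turn": [-0.001, 0.135, -0.009], "grip": 10}
    - {"travel": [42.4, 150, -441], "turn": [-0.001, 0.135, -0.009], "grip": 10}
    - {"travel": [42.4, 150, -441], "turn": [-0.001, 0.135, -0.009], "grip": 10}

```text
time_s: 21.65
tcp_pos: [0.5422, -0.1113, 0.1012]
tcp_rot: [-1.57, 0.098, -0.115]
wrist_force: [0.9, 0.3, -0.5]
opening: 0.0152
```

```bash
python3 - <<'E'
from h import *
Rw=down(np.pi/2-.136)@R.from_rotvec([0,0,-.01]).as_matrix(); to([.541,-.112,.0425],Rw)
E
```

```text
travel [-1.7 58.7 -0.8] turn [0.0007 0.0006 0.0012] | t 21.65
```

>>> arm_command:
  motion:
    - {"travel": [-1, 10, -0.5], "turn": [0, 0, 0], "grip": 10}
    - {"travel": [-1, 25, -0.8], "turn": [0, 0, 0], "grip": 10}
    - {"travel": [-1, 40, -0.8], "turn": [0, 0, 0], "grip": 10}
    - {"travel": [-1, 50, -0.8], "turn": [0, 0, 0], "grip": 10}
    - {"travel": [-1, 55, -0.8], "turn": [0, 0, 0], "grip": 10}
    - {"travel": [-1, 57, -0.8], "turn": [0, 0, 0], "grip": 10}
    - {"travel": [-1, 58.2, -0.8], "turn": [0, 0, 0], "grip": 10}
    - {"travel": [-1, 58.7, -0.8], "turn": [0, 0, 0], "grip": 10}
    - {"travel": [-1, 58.7, -0.8], "turn": [0, 0, 0], "grip": 10}

```text
time_s: 22.55
tcp_pos: [0.5411, -0.1121, 0.0413]
tcp_rot: [-1.569, 0.099, -0.114]
wrist_force: [-1.4, -0.5, 2.6]
opening: 0.015
```

It is down with a light contact of about 3 N. Release and retreat straight up.

>>> arm_command:
  motion:
    - {"travel": [0, 0, 0], "turn": [0, 0, 0], "grip": 18}
    - {"travel": [0, 0, 0], "turn": [0, 0, 0], "grip": 25}
    - {"travel": [0, 0, 0], "turn": [0, 0, 0], "grip": 40}
    - {"travel": [0, 0, 0], "turn": [0, 0, 0], "grip": 60}
    - {"travel": [0, 0, 0], "turn": [0, 0, 0], "grip": 60}
    - {"travel": [0, -10, 0], "turn": [0, 0, 0], "grip": 60}
    - {"travel": [0, -30, 0], "turn": [0, 0, 0], "grip": 60}
    - {"travel": [0, -65, 0], "turn": [0, 0, 0], "grip": 60}
    - {"travel": [-10, -110, 0], "turn": [0, 0, 0], "grip": 60}
    - {"travel": [-30, -150, 20], "turn": [0, 0, 0], "grip": 60}
    - {"travel": [-50, -180, 60], "turn": [0, 0, 0], "grip": 60}
    - {"travel": [-50, -200, 80], "turn": [0, 0, 0], "grip": 60}
    - {"travel": [-50, -200, 80], "turn": [0, 0, 0], "grip": 60}
    - {"travel": [-50, -200, 80], "turn": [0, 0, 0], "grip": 60}
    - {"travel": [-50, -200, 80], "turn": [0, 0, 0], "grip": 60}

```text
time_s: 24.05
tcp_pos: [0.4999, -0.0262, 0.2397]
tcp_rot: [-1.57, 0.101, -0.113]
wrist_force: [0.1, -0.2, 0.6]
opening: 0.06
```

```bash
python3 - <<'E'
from m import *
snap('wrist','Q');snap('side','Q');snap('scene','Q')
from station import bot; o=bot.get_obs(); print(o['tcp_pos'],o['time_s'],o['wrist_force'])
E
```

```text
[ 0.49994808 -0.02627936  0.23954184] 24.2 [-0.11371879  0.70799698 -0.42078717]
```

View pics/wristQ.png

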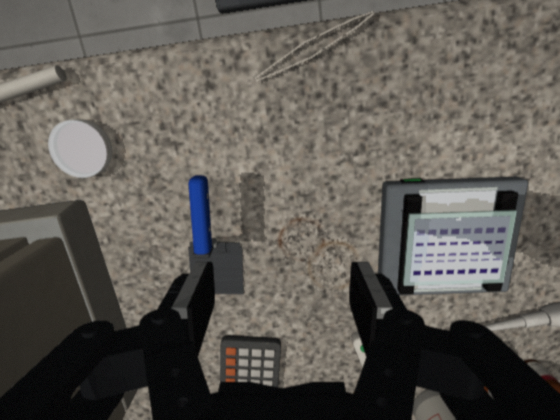

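View pics/sideQ.png

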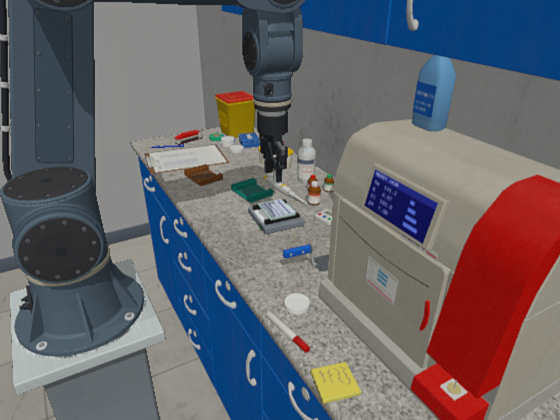

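The lifter, handle (200,215) and blade (215,267), lies on the worktop, and the plate (460,248) is on the rails. One last numeric check.

```bash
python3 - <<'E'
from r import *
d=load('wristQ'); h=sat(d)
m=blue(d,(180,165,225,250)); v,u=np.nonzero(cv2.erode(m,np.ones((5,5)))); P=dep(d,np.c_[u,v]); k=(P[:,2]>.04)&(P[:,2]<.1); P=P[k]
q=np.linalg.lstsq(np.c_[P[:,0]-.52,np.ones(len(P))],P[:,2],rcond=None)[0]; print('handle top z',q[1].round(4),'tilt',np.degrees(q[0]).round(2))
print('blade z',np.median(dep(d,[(200,275),(215,275),(230,275)])[:,2]).round(4))
W=np.array([.6056,.1494]); y=np.radians(-5.65); e=np.array([np.cos(y),np.sin(y)]); n=np.array([-e[1],e[0]])
def rel(p,z): 
    q=plane(d,p,z)[:,:2]-W; return (np.c_[q@e,q@n]*1000).round(1).tolist()
for u in (412,506): print(u,[(i+188,x) for i,x in enumerate(h[188:222,u,2].astype(int))],'|',[(i+278,x) for i,x in enumerate(h[278:296,u,2].astype(int))])
for v in (245,): print([(i+398,x) for i,x in enumerate(h[v,398:414,2].astype(int))],[(i+505,x) for i,x in enumerate(h[v,505:528,2].astype(int))])
E
```

```text
handle top z 0.0706 tilt 0.32
blade z 0.0023
412 [(188, np.int64(95)), (189, np.int64(95)), (190, np.int64(96)), (191, np.int64(96)), (192, np.int64(89)), (193, np.int64(74)), (194, np.int64(38)), (195, np.int64(18)), (196, np.int64(15)), (197, np.int64(15)), (198, np.int64(16)), (199, np.int64(19)), (200, np.int64(15)), (201, np.int64(16)), (202, np.int64(13)), (203, np.int64(12)), (204, np.int64(10)), (205, np.int64(13)), (206, np.int64(15)), (207, np.int64(12)), (208, np.int64(13)), (209, np.int64(12)), (210, np.int64(13)), (211, np.int64(11)), (212, np.int64(19)), (213, np.int64(59)), (214, np.int64(111)), (215, np.int64(143)), (216, np.int64(154)), (217, np.int64(153)), (218, np.int64(155)), (219, np.int64(154)), (220, np.int64(153)), (221, np.int64(153))] | [(278, np.int64(192)), (279, np.int64(192)), (280, np.int64(189)), (281, np.int64(181)), (282, np.int64(164)), (283, np.int64(154)), (284, np.int64(145)), (285, np.int64(109)), (286, np.int64(51)), (287, np.int64(22)), (288, np.int64(20)), (289, np.int64(18)), (290, np.int64(22)), (291, np.int64(19)), (292, np.int64(26)), (2
[... 1318 characters left out ...]
np.int64(19)), (405, np.int64(35)), (406, np.int64(85)), (407, np.int64(134)), (408, np.int64(150)), (409, np.int64(154)), (410, np.int64(154)), (411, np.int64(152)), (412, np.int64(157)), (413, np.int64(180))] [(505, np.int64(142)), (506, np.int64(148)), (507, np.int64(149)), (508, np.int64(152)), (509, np.int64(144)), (510, np.int64(106)), (511, np.int64(76)), (512, np.int64(69)), (513, np.int64(66)), (514, np.int64(65)), (515, np.int64(65)), (516, np.int64(66)), (517, np.int64(78)), (518, np.int64(77)), (519, np.int64(70)), (520, np.int64(65)), (521, np.int64(63)), (522, np.int64(69)), (523, np.int64(79)), (524, np.int64(86)), (525, np.int64(93)), (526, np.int64(92)), (527, np.int64(93))]
```

```bash
python3 - <<'E'
from r import *
d=load('wristQ')
W=np.array([.6056,.1494]); y=np.radians(-5.65); e=np.array([np.cos(y),np.sin(y)]); n=np.array([-e[1],e[0]])
def rel(p,z): 
    q=plane(d,p,z)[:,:2]-W; return (np.c_[q@e,q@n]*1000).round(1).tolist()
print('pf',rel([(412,213.9),(506,210.8)],.041),'pb',rel([(412,285.3)],.041),'rail f',rel([(412,193.8),(506,190.3)],.025),'rail b',rel([(412,294)],.037),'left rail',rel([(400,245)],.037),'plate l',rel([(406.2,245)],.041))
E
```

```text
pf [[-40.5, -51.9], [-40.3, 44.4]] pb [[43.6, -45.2]] rail f [[-57.3, -47.6], [-57.5, 51.3]] rail b [[57.3, -42.7]] left rail [[-3.9, -60.4]] plate l [[-5.5, -55.3]]
```

```bash
python3 - <<'E'
from station import finish_job
print(finish_job())
E
```

```text
the job is handed in; nothing more can be done
None
```

The plate is on the light box's two rails, and the job was handed in at about 24 s of the 69 s allowed. I slid the lifter's blade under it through the green rack's open front, lifted it clear, carried it level to the box and set it down. I then drew the lifter straight out and laid it back at its original spot.

**Plate position:** The last checks put the plate about 1.6 mm towards the back of the window's centre. Sideways it is within about 0.5 mm, and it is square to about 0.2°. I left the 1.6 mm offset rather than lift the plate again.

**Lifter:** It lies flat, with the handle's top at 70.6 mm and the blade's top at about 2 mm. The gripper is open and well clear.

**Contact:** Nothing but the blade and the supports touched the plate as far as the pictures show. The highest wrist force I read was about 8 N, while closing on the handle. The final pictures show the other items in view still in place, but I did not measure them.

**Checks that disagreed:**
- Triangulating the plate's height between two nearby wrist views gave 18 mm instead of 24 mm. The gap between those views was too small. Wrist and scene depth gave 23.4–25.5 mm, and the side camera read about 4–5 mm high.
- The rails' outer edges measured 60 mm from centre instead of 57 mm, equally on both sides, so this did not affect the centring.

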